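Put spare press tips away in the purged dry box

TASK

Put all the spare press tips lying loose on the worktop into the dry box. First shut the purge valve on its side (turn the lever a quarter turn to its stop); then raise the lid, lock its folding stay by pushing the elbow past straight to its stop so that the lid stays up with nobody touching it, and lay the tips inside. When all of them are in, unlock the stay, close the lid fully, and only then turn the valve fully open again; leave the tape roll, reel and wipes where they are.

Things in the scene. Friction and masses are not known exactly. Their poses are not given: they have to be found in the camera images.
- dry_box: white box fixed to the worktop, 170 (x) x 260 (y) x 75 mm high, with a hinged clear lid in an aluminium frame. Origin: centre of its underside; x from front to hinge side, y to its left, z up. Walls 6 mm, inside 158 x 248 mm, inner floor 6 mm above the worktop. Valve on its left wall (+y), folding stay on its right wall (-y); it carries lid, stay and valve.
- box_floor (a point): centre of the box's inner floor, 6 mm above the worktop
- lid (a joint): lid angle: 0 shut, grows as the front edge rises; at most 1.35 (stay straight), 1.337 with the stay locked. The lid weighs 0.35 kg and falls shut when let go below about 1.15; above about 1.25 the stiff elbow of the stay just holds it although not yet locked.
- lid_hinge (a point): middle of the lid's hinge line, box frame (85, 0, 78) mm; the line runs along the box's y
- lid_handle (a point): centre of the lid's handle: black crossbar, 16 mm thick, 40 mm long along the box's y, on a 12 mm stem in its middle, bar centre 34 mm above the lid's top. From the hinge line it lies 145 mm toward the front and 44 mm along the lid's outward normal; it swings with the lid.
- stay_elbow (a joint): elbow of the folding stay (two 88 mm links beside the right wall): 0 folded (lid shut), 2.506 links straight (lid highest), 2.706 against its stop past straight: locked. Friction 0.05 N m holds it where it is left while the lid is near the top.
- stay_pin (a point): grip point (box y -185 mm) on the black pin at the stay's elbow: 12 mm thick, along the box's y from -145 to -205 mm, 18 mm disc on its end. It circles stay_pivot at 88 mm. In the box frame its (x, z) is (-103, 79) mm with the lid shut, (5, 111) and (9, 109) before straight, (19, 103) straight, (26, 98) locked. Lock: push it away and down to the stop; unlock: pull it back up. Few newtons.
- stay_pivot (a point): point on the axis (along the box's y) about which the stay's lower link turns on the right wall, box frame (-30, -185, 30) mm
- valve (a joint): purge valve handle: 0 = open, lever in line with its pipe, pointing to the box's left (+y); 1.571 = shut, a quarter turn counter-clockwise from above, lever pointing to the box's front (-x). Stops at both ends; stays where it is left; friction 0.12 N m.
- valve_grip (a point): grip point on the valve lever: an upright black round post, 14 mm in diameter, on the lever's end, 70 mm from the vertical valve axis (box frame x 0, y 175 mm); post top at 128 mm above the worktop, this point at 113 mm, the lever's upper face at 88 mm
- tip_1_center (a point): centre (half-way up, 9.5 mm above its underside) of a spare press tip: a bright steel bar 72 mm long (its y) and 12 mm wide (its x), 14 mm high with a 4 mm wide blade ridge on top up to 19 mm; about 0.09 kg, lying on the worktop left of the box. Two or three of the four are there, the others absent.
- tip_2_center (a point): centre (half-way up, 9.5 mm above its underside) of a spare press tip: a bright steel bar 72 mm long (its y) and 12 mm wide (its x), 14 mm high with a 4 mm wide blade ridge on top up to 19 mm; about 0.09 kg, lying on the worktop left of the box. Two or three of the four are there, the others absent.
- tip_3_center (a point): centre (half-way up, 9.5 mm above its underside) of a spare press tip: a bright steel bar 72 mm long (its y) and 12 mm wide (its x), 14 mm high with a 4 mm wide blade ridge on top up to 19 mm; about 0.09 kg, lying on the worktop left of the box. Two or three of the four are there, the others absent.
- tip_4_center (a point): centre (half-way up, 9.5 mm above its underside) of a spare press tip: a bright steel bar 72 mm long (its y) and 12 mm wide (its x), 14 mm high with a 4 mm wide blade ridge on top up to 19 mm; about 0.09 kg, lying on the worktop left of the box. Two or three of the four are there, the others absent.
- tip_1: the same press tip, origin at the centre of its underside
- tip_2: the same press tip, origin at the centre of its underside
- tip_3: the same press tip, origin at the centre of its underside
- tip_4: the same press tip, origin at the centre of its underside
- tape_roll: roll of amber film tape, 72 mm across, 12 mm high, lying flat; bystander. Origin: centre of its underside
- reel: small white film reel, 68 mm across, 12 mm high, lying flat; bystander. Origin: centre of its underside
- wipes: white pack of wipes, 60 x 105 x 22 mm; bystander. Origin: centre of its underside
Not all that is in view belongs to the job. Leave any pink look-alike of the tip_2 alone.

How it is judged (in metres and radians):
On the way, in this order (a step that is already met when the one before it is completed fails the run):
1. the purge valve is shut, the lid still down (value of joint valve above 1.42 rad and value of joint lid below 0.1 rad), for 0.2 s.
2. the lid is up, its stay locked past straight, and the robot does not touch it; the valve is shut (value of joint stay_elbow above 2.6 rad and value of joint lid above 1.25 rad and value of joint valve above 1.42 rad and contact force between the fingers and dry_box below 0.3 N), for 0.5 s.
3. every press tip lies in the box, released and at rest, with the lid still locked up and the valve shut (value of joint stay_elbow above 2.6 rad and value of joint lid above 1.25 rad and value of joint valve above 1.42 rad and x of tip_1_center in the frame of dry_box between -0.08 and 0.08 m and y of tip_1_center in the frame of dry_box between -0.125 and 0.125 m and z of tip_1_center in the frame of dry_box between 0.005 and 0.05 m and x of tip_2_center in the frame of dry_box between -0.08 and 0.08 m and y of tip_2_center in the frame of dry_box between -0.125 and 0.125 m and z of tip_2_center in the frame of dry_box between 0.005 and 0.05 m and x of tip_3_center in the frame of dry_box between -0.08 and 0.08 m and y of tip_3_center in the frame of dry_box between -0.125 and 0.125 m and z of tip_3_center in the frame of dry_box between 0.005 and 0.05 m and x of tip_4_center in the frame of dry_box between -0.08 and 0.08 m and y of tip_4_center in the frame of dry_box between -0.125 and 0.125 m and z of tip_4_center in the frame of dry_box between 0.005 and 0.05 m and linear speed of each of tip_1, tip_2, tip_3, tip_4 below 0.03 m/s and contact force between the fingers and tip_1 below 0.2 N and contact force between the fingers and tip_2 below 0.2 N and contact force between the fingers and tip_3 below 0.2 N and contact force between the fingers and tip_4 below 0.2 N), for 0.3 s.
4. the lid is fully shut with the tips inside, the valve still shut (value of joint lid below 0.03 rad and value of joint valve above 1.42 rad and x of tip_1_center in the frame of dry_box between -0.08 and 0.08 m and y of tip_1_center in the frame of dry_box between -0.125 and 0.125 m and z of tip_1_center in the frame of dry_box between 0.005 and 0.05 m and x of tip_2_center in the frame of dry_box between -0.08 and 0.08 m and y of tip_2_center in the frame of dry_box between -0.125 and 0.125 m and z of tip_2_center in the frame of dry_box between 0.005 and 0.05 m and x of tip_3_center in the frame of dry_box between -0.08 and 0.08 m and y of tip_3_center in the frame of dry_box between -0.125 and 0.125 m and z of tip_3_center in the frame of dry_box between 0.005 and 0.05 m and x of tip_4_center in the frame of dry_box between -0.08 and 0.08 m and y of tip_4_center in the frame of dry_box between -0.125 and 0.125 m and z of tip_4_center in the frame of dry_box between 0.005 and 0.05 m), for 0.3 s.
At the end, for the whole second after the job is handed in: Every press tip that was there lies inside the box at rest, the lid is shut (within 0.03 rad), and the valve lever is back at its open stop (within 0.15 rad) (value of joint valve below 0.15 rad and value of joint lid below 0.03 rad and x of tip_1_center in the frame of dry_box between -0.08 and 0.08 m and y of tip_1_center in the frame of dry_box between -0.125 and 0.125 m and z of tip_1_center in the frame of dry_box between 0.005 and 0.05 m and x of tip_2_center in the frame of dry_box between -0.08 and 0.08 m and y of tip_2_center in the frame of dry_box between -0.125 and 0.125 m and z of tip_2_center in the frame of dry_box between 0.005 and 0.05 m and x of tip_3_center in the frame of dry_box between -0.08 and 0.08 m and y of tip_3_center in the frame of dry_box between -0.125 and 0.125 m and z of tip_3_center in the frame of dry_box between 0.005 and 0.05 m and x of tip_4_center in the frame of dry_box between -0.08 and 0.08 m and y of tip_4_center in the frame of dry_box between -0.125 and 0.125 m and z of tip_4_center in the frame of dry_box between 0.005 and 0.05 m and linear speed of each of tip_1, tip_2, tip_3, tip_4 below 0.03 m/s); the robot touches nothing.
It fails at once if the lid is raised while the purge valve is open (value of joint lid above 0.2 rad and value of joint valve below 1.2 rad).
It fails at once if a bystander (tape roll, reel or wipes) is moved by more than 30 mm (distance of any of tape_roll, reel, wipes from where it was at the start of the episode above 0.03 m).
Of tip_1, tip_2, tip_3, tip_4 only 2 to 3 are there at a start; the rules pass over those that are not, and their reading is None.
At some moment in a run one of tip_1, tip_2, tip_3, tip_4 may be knocked a few centimetres aside while the robot is not near it.
Once in a run the grip may slacken for a moment while it holds something.
It also fails if it takes over 210 s, if anything falls off the work surface, if the arm or the gripper's body presses on something with over 40 N, if the wrist force passes 120 N, or if a joint passes its speed limit or range.

ROBOT

A 6-joint arm with a two-finger parallel gripper is mounted at the origin on a cart in front of the work surface, level with it; the furniture and walls round the work are solid. World frame = base frame: x ahead of the robot, y to its left, z up, the work surface at z = 0. Lengths are in mm, angles in rad, forces in N, time in s.
With the tool pointing down it reaches from about 300 to 775 mm from the base axis. Payload 14.6 kg.
Tool frame: the origin (TCP) lies at the very end of the fingers, on their centre line; the grasp point (between the pads) lies 19 mm behind it (grasp_offset is the distance from the TCP to the grasp point, in mm); z points along the fingers, y is the line along which they close (so a half turn about z gives the same grasp; the last joint's range is limited). The gripper opens to 94 mm and grips with 3 to 60 N. Pads are 16 mm wide; open, the fingers measure 119 mm over their backs; the gripper's body (75 mm by 177 mm) begins 78 mm behind the grasp point.
Start: joints at [1.274, 0.3, 1.521, -0, 1.321, -0.067], TCP at [125.279, 535.532, 184.746] pointing down, gripper open.
Joint ranges: [-3.03, 3.03], [-0.79, 2.21], [0.23, 2.52], [-1.04, 4.18], [0, 3.07], [-2.55, 2.55]. Speed limits (rad/s): [2.22, 2.22, 2.57, 3.14, 3.14, 3.14].

INTERFACE

Orientations are given as a unit quaternion [w, x, y, z].
In Python, from plant import state, get_image, get_calibration, finish_job, outline_of, grasp_offset gives the robot as it stands.
- The arm moves only by the tool apply_moves, never from a script. Its argument "deltas" is a list of rows, each a list of 3 entries, a list of its own where there are three numbers: the shift along the tool's x, y, z in cm, then the turn, a rotation vector about the tool's x, y, z in rad, then the finger opening in cm, from 0 to 9.4. In form: [[[x, y, z], [rx, ry, rz], grip], ...]. A call has exactly 5 rows; each row shifts and turns the commanded pose from where the row before left it, along the tool's axes as they then stand; what a row does not reach is not made up. A row lasts 1/12 s, in which the tool goes at most 41.7 mm and 7.16 degrees, less where a joint would pass 70% of its speed; a pose out of reach is approached as far as the arm can. A call with a gripper value outside its range is refused whole. The fingers move at their own pace and stop on an object; "force" is the grip in N (left out, the last holds). Time passes only in rows, so rows that do not move let the fingers close, or fill a call up. It gives the time, the measured TCP pose, the force, the opening and the grip force at its end, in the units of the state.
- state(): the state, without advancing time (a new reading comes with each control period).
- get_image(name): name is "scene" or "top"; returns (picture, depth): 420x560x3 uint8, blue, green, red; 420x560 float32, mm along the optical axis (not along the pixel's ray), 0 where there is no reading.
- get_calibration(name): a dict with "intrinsics" (3x3 intrinsics, pixels), "R" (3x3) and "t" (3): a world point X has camera coordinates R X + t. Camera axes: x right, y down, z forward; pixel columns grow to the right and rows downward; lengths in mm; the calibration is good to about 2 mm. A picture is of the moment at which its call begins. get_calibration takes no time and is no camera call.
- finish_job(): hands the job in; it is judged then, once.
Trained networks look in the newest picture that a camera, given by its name, has taken for a name from the list of things; names that differ only in an ending like _2 or _b are one class to them, and where a whole thing is asked for, a point or a joint stands for the part that bears it (a point fixed in the world has none). Each returns a list of dicts, best first, with "conf" (0 to 1); they miss things now and then, are a little off and sometimes report something else, mostly with a low value. They report only what shows in the picture. A call takes as long as a camera call. They do not tell look-alikes from the thing itself.
- outline_of(label, camera): "region" (420x560 bool, what is visible of it) and "bbox" ([left, top, width, height] in pixels, round what is visible of it).
The state is a dict: "clock": time; "qpos": joint angles; "qd": joint speeds; "effort": joint torques, N m; "tool_pos": TCP position; "orientation": TCP orientation; "wrist_force": force on the tool from outside, world axes, zero at the start; "ft_torque": the same for the moment, N m; "finger_gap": finger opening in mm; "grip_force": force on a finger pad.
Only numpy, scipy, OpenCV 4.12 (cv2) and the standard library are available. Lean on these libraries where they do the work, as an engineer would, in place of code of your own. Each camera call takes 0.05 s, during which the arm holds its last target. There are 200 camera calls.

## Working session

There is one attempt and no reset: what is moved stays moved. The work goes in short steps, Python scripts to look and compute and a tool call to move; the robot and the scene stay as the last step left them, time stands still between calls to the robot, and variables do not carry over. Pictures are saved under pics/ and viewed, at most 14 in all, crops included, and the job is handed in when it is done.

Besides the shell and the picture viewer there is one more tool, called after "Call:" as a command line: name --argument value ..., lists and objects as JSON in quotes. apply_moves: Moves the arm, as the interface text tells. Its arguments: {"type":"object","properties":{"deltas":{"type":"array"},"force":{"type":"number"}},"required":["deltas"]}

```bash
mkdir -p pics; ls
python3 - <<'E'
from plant import *
import cv2,numpy as np
print(state())
print(grasp_offset if not callable(grasp_offset) else grasp_offset())
for n in("scene","top"):
    im,d=get_image(n); cv2.imwrite(f"pics/{n}0.png",im); c=get_calibration(n); print(n,c)
E
```

```text
pics
{'clock': 0.0, 'qpos': array([ 1.27438891e+00,  3.00438913e-01,  1.52158402e+00,  6.03492068e-06,
        1.32072065e+00, -6.66152365e-02]), 'qd': array([-0.00068959,  0.00068216, -0.00113272, -0.00029405, -0.00064891,
        0.00042914]), 'effort': array([ 5.61427732e-04, -5.31784201e+01, -3.52737808e+01,  7.08972942e-02,
        2.43730098e-02, -7.03275646e-05]), 'tool_pos': array([125.19989116, 535.25941318, 184.2027622 ]), 'orientation': array([-1.06756574e-04,  1.14644189e-01,  9.93406452e-01, -5.65487000e-04]), 'wrist_force': array([ 0.55195592, -0.49966216, -0.20441066]), 'ft_torque': array([ 0.01481418, -0.03591657,  0.04824287]), 'grip_force': 0.0, 'finger_gap': 93.83505417494486}
18.8
scene {'intrinsics': array([[516.24032097,   0.        , 277.8713543 ],
       [  0.        , 516.24032097, 213.58092205],
       [  0.        ,   0.        ,   1.        ]]), 'R': array([[-0.88522984, -0.46474993,  0.01938138],
       [-0.28924978,  0.51735934, -0.80540293],
       [ 0.36428382, -0.71857277, -0.59241074]]), 't': array([ 448.13597537,  214.53974304, 1427.12762971])}
top {'intrinsics': array([[468.37116749,   0.        , 280.78495135],
       [  0.        , 468.37116749, 212.89849392],
       [  0.        ,   0.        ,   1.        ]]), 'R': array([[ 0.01900058, -0.99981827, -0.00155189],
       [-0.9798983 , -0.01831367, -0.19865533],
       [ 0.19859081,  0.00529526, -0.98006819]]), 't': array([  16.32203124,  515.94601501, 1301.92001416])}
```

View pics/top0.png

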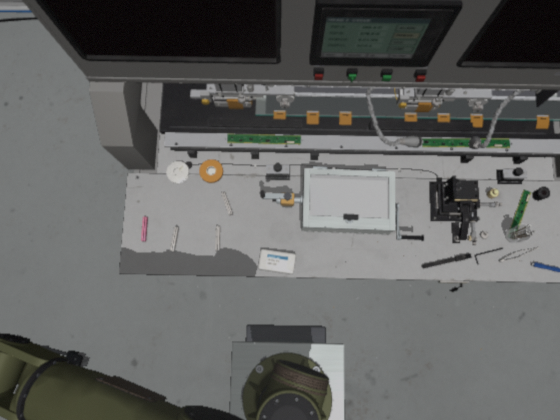

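View pics/scene0.png

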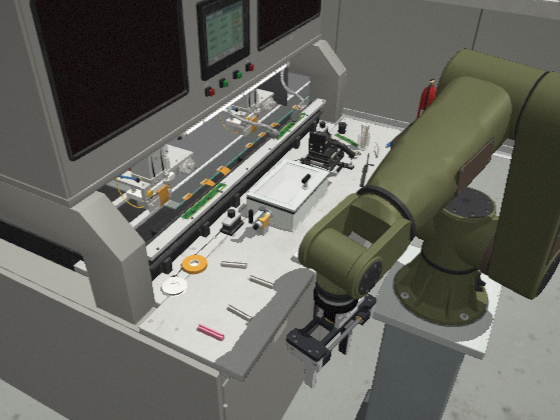

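```bash
cat > h.py <<'E'
from plant import *
import cv2,numpy as np
from scipy.spatial.transform import Rotation as Ro
def cloud(n):
    im,d=get_image(n);c=get_calibration(n);K=c['intrinsics']
    v,u=np.mgrid[:420,:560]
    P=np.stack([(u-K[0,2])*d/K[0,0],(v-K[1,2])*d/K[1,1],d],-1)
    W=(P-c['t'])@c['R']; W[d==0]=np.nan
    return im,W
def proj(n,X):
    c=get_calibration(n);p=c['intrinsics']@(c['R']@np.array(X,float)+c['t']);return p[:2]/p[2]
def tcp():
    s=state();q=s['orientation'];return s['tool_pos'],Ro.from_quat([q[1],q[2],q[3],q[0]])
E
python3 - <<'E'
from h import *
for cam in("top","scene"):
    im,W=cloud(cam)
    for l in ["dry_box","lid_handle","stay_pin","valve_grip","tip_1","tape_roll","reel","wipes"]:
        for o in outline_of(l,cam)[:6]:
            if o['conf']<.2: continue
            r=o['region']; p=W[r]; p=p[~np.isnan(p[:,0])]
            if len(p)<3: print(cam,l,o['conf'],o['bbox'],'nodepth');continue
            bgr=im[r].mean(0).astype(int)
            h=p[p[:,2]>np.percentile(p[:,2],30)]
            rr=cv2.minAreaRect(p[:,:2].astype(np.float32))
            print(cam,l,round(o['conf'],2),o['bbox'],len(p),np.median(p,0).round(),np.percentile(p[:,2],[5,50,95]).round(),bgr,np.round(rr[0]),np.round(rr[1]),round(rr[2],1))
E
```

```text
top dry_box 0.71 [200.4, 158.5, 22.5, 23.7] 427 [654. 242.  13.] [ 1. 13. 18.] [ 89 134 171] [655. 243.] [75. 70.] 47.3
top dry_box 0.68 [395.5, 207.5, 28.2, 31.9] 214 [ 454. -305.   86.] [50. 86. 92.] [98 97 95] [ 490. -333.] [71. 95.] 89.3
top dry_box 0.67 [262.1, 166.6, 159.2, 72.5] 6454 [ 549. -158.   88.] [50. 88. 93.] [162 163 161] [ 562. -150.] [459. 203.] 84.1
top lid_handle 0.79 [302.9, 167.0, 94.8, 66.4] 5505 [ 553. -166.   88.] [83. 88. 93.] [171 171 169] [ 569. -177.] [283. 202.] 88.7
top stay_pin 0.56 [392.9, 211.5, 28.0, 27.9] 199 [ 453. -306.   86.] [74. 86. 92.] [95 94 93] [ 484. -333.] [71. 82.] 89.3
top valve_grip 0.78 [261.1, 191.4, 36.6, 9.6] 222 [557.  40.  91.] [ 67.  91. 129.] [121 122 121] [564.  43.] [96. 42.] 78.5
top tip_1 0.63 [139.2, 219.4, 9.0, 20.5] 103 [466. 430.  15.] [ 6. 15. 23.] [127 110 162] [467. 432.] [67. 13.] 0.0
top tip_1 0.58 [167.9, 227.3, 11.4, 22.8] 109 [438. 339.  15.] [ 8. 15. 23.] [150 153 156] [440. 341.] [15. 69.] 82.1
top tip_1 0.57 [214.2, 227.0, 7.0, 25.3] 127 [445. 213.  15.] [-1. 15. 22.] [150 153 156] [445. 215.] [69. 17.] 1.8

[... 1506 characters left out ...]
226.1, 305.9, 27.4, 15.9] 200 [442. 344.  13.] [ 1. 13. 21.] [147 153 156] [440. 336.] [27. 76.] 83.4
scene tip_1 0.56 [248.6, 277.7, 25.1, 16.8] 174 [444. 216.  13.] [ 2. 13. 21.] [142 148 151] [447. 206.] [33. 74.] 89.1
scene tip_1 0.45 [219.6, 261.0, 27.8, 7.5] 167 [548. 192.  13.] [ 1. 13. 22.] [149 155 158] [551. 194.] [58. 45.] 58.6
scene tape_roll 0.96 [180.5, 258.4, 28.2, 17.1] 380 [649. 245.  13.] [ 3. 13. 17.] [ 86 162 210] [649. 245.] [69. 71.] 35.8
scene reel 0.55 [160.4, 275.3, 26.3, 20.4] 420 [644. 347.  13.] [ 3. 13. 17.] [220 226 227] [647. 345.] [68. 68.] 33.5
scene wipes 0.48 [294.2, 253.3, 3.9, 6.8] 40 [407.  84.  19.] [ 7. 19. 24.] [160 165 166] [408.  80.] [12. 27.] 27.6
```

The top view shows the valve post at about (264,194), the lid handle at (350,216) and the stay pin disc at (423,238). The loose tips are at (174,238), (217,238) and (228,204), with the pink look-alike at (144,228). The scene view agrees. Next I'll fit the box pose.

Run:
```python
from h import *
for cam in("top","scene"):
    im,W=cloud(cam)
    X,Y,Z=W[...,0],W[...,1],W[...,2]; g=im.max(-1)
    def rep(n,m):
        p=W[m]; 
        if len(p): print(cam,n,len(p),p.mean(0).round(1),p.min(0).round(),p.max(0).round(),np.round(cv2.minAreaRect(p[:,:2].astype(np.float32))[2],1))
    box=(X>440)&(X<700)&(Y<120)&(Y>-380)
    rep('post',box&(Z>108)&(Y>20)&(Y<110)&(X>500)&(X<600))
    rep('handle',box&(Z>112)&(Z<140)&(Y<-100)&(Y>-220)&(X<560))
    rep('pin',box&(Z>60)&(Z<100)&(g<70)&(Y<-290)&(X<480))
    m=box&(Z>80)&(Z<96)&(Y<-20)&(Y>-300)
    m=cv2.morphologyEx(m.astype(np.uint8),cv2.MORPH_OPEN,np.ones((7,7)))>0
    r=cv2.minAreaRect(W[m][:,:2].astype(np.float32)); print(cam,'lid',r, np.median(Z[m]))
    # yaw from PCA of lid pixels' edges: fit front/back edges
    p=W[m]; 
    for name,f,sgn in(("front",np.min,1),("back",np.max,-1)):
        ys=np.arange(-270,-60,10); xs=[f(p[abs(p[:,1]-y)<6][:,0]) for y in ys]
        k=np.polyfit(ys,xs,1); print(name,k.round(4), np.polyval(k,-165).round(1))
    for name,f in(("right",np.min),("left",np.max)):
        xs=np.arange(500,630,10); yy=[f(p[abs(p[:,0]-x)<6][:,1]) for x in xs]
        k=np.polyfit(xs,yy,1); print(name,k.round(4), np.polyval(k,560).round(1))
    if cam=='top':
        for (x,y) in((440,340),(446,214),(549,192)):
            m=(np.hypot(X-x,Y-y)<55)&(Z>8)&(Z<30); q=W[m][:,:2]; c=q.mean(0);e,v=np.linalg.eigh(np.cov((q-c).T));a=v[:,1]; t=(q-c)@a
            print('tip',c.round(1),'yaw of long axis',np.arctan2(a[1],a[0]).round(3),np.ptp(t).round(),len(q))
```

```text
top post 27 [556.8  79.1 125.5] [551.  73. 108.] [564.  85. 135.] 84.8
top handle 84 [ 494.  -163.2  129.6] [ 487. -182.  116.] [ 504. -144.  137.] 86.0
top pin 70 [ 446.6 -343.5   85.9] [ 442. -372.   77.] [ 451. -312.   93.] 0.6
top lid ((558.4125366210938, -164.93785095214844), (260.3187255859375, 181.01156616210938), 89.00848388671875) 88.01920634136435
front [2.930000e-02 4.746818e+02] 469.9
back [7.600000e-03 6.435088e+02] 642.2
right [-2.240000e-02 -2.798558e+02] -292.4
left [-1.86000e-02 -2.58421e+01] -36.2
tip [441.9 341.1] yaw of long axis 3.023 85.0 120
tip [446.6 214.5] yaw of long axis -3.105 83.0 114
tip [551.9 188.8] yaw of long axis -2.708 93.0 114
scene post 40 [557.1  82.5 121.7] [549.  73. 108.] [564.  91. 135.] 30.0
scene handle 56 [ 494.3 -159.5  126.5] [ 487. -188.  113.] [ 504. -141.  135.] 87.1
scene pin 30 [ 446.3 -347.1   84.6] [ 441. -372.   76.] [ 454. -313.   90.] 87.9
scene lid ((556.7730712890625, -163.78260803222656), (268.25433349609375, 181.8157958984375), 88.01024627685547) 87.87206082784746
front [6.600000e-03 4.695539e+02] 468.5
back [7.140000e-02 6.519072e+02] 640.1
right [ 6.600000e-03 -2.960568e+02] -292.4
left [ -0.0393 -10.3041] -32.3
```

```bash
cat >> h.py <<'E'
C=np.array([553.5,-163.5,0]);YAW=-0.014
RB=Ro.from_euler('z',YAW).as_matrix()
def b2w(p): return C+RB@np.array(p,float)
def handle(th): return b2w([85+145*-np.cos(th)+44*np.sin(th),0,78+145*np.sin(th)+44*np.cos(th)])
def go(p,yaw=None):
    """tool-frame move to world TCP p, tool y at angle yaw (world) tool down"""
    t,R=tcp(); d=R.inv().apply(np.array(p)-t)/10
    s='d(cm) %s |%.1f'%(d.round(2),np.linalg.norm(d))
    if yaw is not None:
        y=np.array([np.cos(yaw),np.sin(yaw),0]);z=np.array([0,0,-1.]);x=np.cross(y,z)
        T=Ro.from_matrix(np.stack([x,y,z],1)); s+=' rot %s'%((R.inv()*T).as_rotvec().round(3))
    print(s)
E
python3 - <<'E'
from h import *
for cam in("top","scene"):
    im,W=cloud(cam);X,Y,Z=W[...,0],W[...,1],W[...,2]
    for lo in range(60,600,60):
        m=(Y<100)&(Y>-420)&(X>(645 if lo<150 else 450))&(X<1200)&(Z>lo)&(Z<lo+60)
        if m.sum()>20: print(cam,lo,np.percentile(X[m],[1,5,50]).round())
print(b2w([0,245,113]),b2w([0,175,0]),b2w([-70,175,0]))
for t in np.linspace(0,1.337,9): print(t.round(2),handle(t).round(0))
go(b2w([0,245,160]),np.pi/2+YAW)
E
```

```text
top 60 [692. 696. 782.]
top 120 [687. 690. 809.]
top 180 [672. 679. 809.]
top 240 [684. 695. 783.]
top 300 [778. 779. 781.]
top 360 [759. 762. 781.]
top 420 [767. 768. 780.]
top 480 [766. 767. 771.]
top 540 [766. 767. 776.]
scene 60 [692. 696. 833.]
scene 120 [687. 692. 819.]
scene 180 [674. 693. 820.]
scene 240 [688. 715. 805.]
scene 300 [777. 778. 782.]
scene 360 [758. 764. 781.]
scene 420 [766. 768. 780.]
scene 480 [765. 766. 776.]
scene 540 [765. 766. 774.]
[556.92988795  81.47599039 113.        ] [555.94991997  11.48285028   0.        ] [485.95677986  12.46281827   0.        ]
0.0 [ 494. -163.  122.]
0.17 [ 503. -163.  146.]
0.33 [ 516. -163.  167.]
0.5 [ 532. -163.  186.]
0.67 [ 552. -163.  202.]
0.84 [ 574. -164.  215.]
1.0 [ 598. -164.  224.]
1.17 [ 622. -164.  229.]
1.34 [ 648. -165.  229.]
d(cm) [-52.37 -34.38   2.48] |62.7 rot [ 0.     0.    -0.216]
```

Call:
apply_moves --deltas '[[[0,0,0],[0,0,-0.108],9.4],[[0,0,0],[0,0,-0.108],9.4],[[-2.43,-2.49,0],[0,0,0],6],[[-2.43,-2.49,0],[0,0,0],6],[[-2.43,-2.49,0],[0,0,0],6]]'

```text
clock: 1.62
tool_pos: [197.6, 458.8, 184.6]
orientation: [-0.0, 0.006, 1.0, -0.0]
wrist_force: [0.4, 0.6, -0.2]
finger_gap: 77.3
grip_force: 0.0
```

Call:
apply_moves --deltas '[[[-2.43,-2.49,0],[0,0,0],6],[[-2.43,-2.49,0],[0,0,0],6],[[-2.43,-2.49,0],[0,0,0],6],[[-2.43,-2.49,0],[0,0,0],6],[[-2.43,-2.49,0],[0,0,0],6]]'

```text
clock: 2.03
tool_pos: [317.8, 332.3, 185.0]
orientation: [0.0, 0.007, 1.0, 0.0]
wrist_force: [1.0, 1.2, -0.8]
finger_gap: 60.2
grip_force: 0.0
```

Call:
apply_moves --deltas '[[[-2.43,-2.49,0],[0,0,0],6],[[-2.43,-2.49,0],[0,0,0],6],[[-2.43,-2.49,0],[0,0,0],6],[[-2.43,-2.49,0],[0,0,0],6],[[-2.43,-2.49,0],[0,0,0],6]]'

```text
clock: 2.45
tool_pos: [437.7, 206.0, 184.9]
orientation: [0.0, 0.007, 1.0, 0.0]
wrist_force: [1.6, 1.1, -0.8]
finger_gap: 59.9
grip_force: 0.0
```

Call:
apply_moves --deltas '[[[-2.43,-2.49,0],[0,0,0],6],[[-2.43,-2.49,0],[0,0,0],6],[[-2.43,-2.49,0],[0,0,0],6],[[-2.43,-2.49,0],[0,0,0],6],[[-2.43,-2.49,0],[0,0,0],6]]'

```text
clock: 2.87
tool_pos: [557.5, 79.8, 184.8]
orientation: [0.0, 0.007, 1.0, 0.0]
wrist_force: [0.5, 1.1, 0.1]
finger_gap: 59.8
grip_force: 0.0
```

Run:
```python
from h import *
s=state();print(s['clock'],s['tool_pos'],s['orientation'],s['wrist_force'],s['finger_gap'])
go(b2w([0,245,97]),np.pi/2+YAW)
im,W=cloud('top');X,Y,Z=W[...,0],W[...,1],W[...,2]
```

```text
2.8667 [557.45108148  79.80435836 184.79841418] [9.78527587e-05 6.95506604e-03 9.99975808e-01 3.37958851e-05] [0.53594439 1.09656367 0.05118684] 59.79461756566766
d(cm) [0.06 0.17 8.78] |8.8 rot [0. 0. 0.]
```

Call:
apply_moves --deltas '[[[0.05,0.15,2.5],[0,0,0],6],[[0,0,2.5],[0,0,0],6],[[0,0,2.0],[0,0,0],6],[[0,0,1.7],[0,0,0],6],[[0,0,0],[0,0,0],4]]'

```text
clock: 3.33
tool_pos: [554.3, 82.7, 94.5]
orientation: [-0.003, 0.007, 1.0, -0.0]
wrist_force: [0.2, -0.7, 0.2]
finger_gap: 56.3
grip_force: 0.0
```

Call:
apply_moves --deltas '[[[0,0,0],[0,0,0],0],[[0,0,0],[0,0,0],0],[[0,0,0],[0,0,0],0],[[0,0,0],[0,0,0],0],[[0,0,0],[0,0,0],0]]' --force 10

```text
clock: 3.75
tool_pos: [556.3, 82.9, 98.6]
orientation: [0.001, 0.007, 1.0, 0.0]
wrist_force: [0.5, 0.1, 0.7]
finger_gap: 23.5
grip_force: 0.0
```

Call:
apply_moves --deltas '[[[0,0,0],[0,0,0],0],[[0,0,0],[0,0,0],0],[[0,0,0],[0,0,0],0],[[0,0,0],[0,0,0],0],[[0,0,0],[0,0,0],0]]'

```text
clock: 4.17
tool_pos: [556.2, 80.3, 98.2]
orientation: [0.0, 0.007, 1.0, -0.002]
wrist_force: [-1.7, -17.7, 2.4]
finger_gap: 13.2
grip_force: 10.0
```

Call:
apply_moves --deltas '[[[1.08,-0.22,0],[0,0,0],0],[[1.055,-0.25,0],[0,0,0],0],[[1.0,-0.41,0],[0,0,0],0],[[0.93,-0.56,0],[0,0,0],0],[[0.83,-0.7,0],[0,0,0],0]]' --force 12

```text
clock: 4.58
tool_pos: [508.3, 60.5, 98.5]
orientation: [0.003, 0.007, 1.0, -0.001]
wrist_force: [13.4, -9.7, -5.3]
finger_gap: 13.2
grip_force: 12.0
```

Call:
apply_moves --deltas '[[[0.71,-0.82,0],[0,0,0],0],[[0.58,-0.91,0],[0,0,0],0],[[0.43,-1.0,0],[0,0,0],0],[[0.27,-1.05,0],[0,0,0],0],[[0.11,-1.08,0],[0,0,0],0]]'

```text
clock: 5.0
tool_pos: [484.6, 13.7, 98.2]
orientation: [-0.0, 0.007, 1.0, 0.0]
wrist_force: [1.0, 3.3, 3.1]
finger_gap: 13.5
grip_force: 12.0
```

Run:
```python
from h import *
s=state();print(s['clock'],s['tool_pos'],s['wrist_force'],s['finger_gap'])
go(b2w([-70,175,97]),np.pi/2+YAW)
im,_=get_image('scene');cv2.imwrite('pics/s1.png',cv2.resize(im[140:300,180:400],None,fx=3,fy=3))
```

```text
5.0 [484.5928201   13.74837194  98.23341784] [1.03021272 3.25147865 3.10797851] 13.516569753397402
d(cm) [-0.14 -0.13  0.12] |0.2 rot [ 0.001 -0.     0.001]
```

View pics/s1.png

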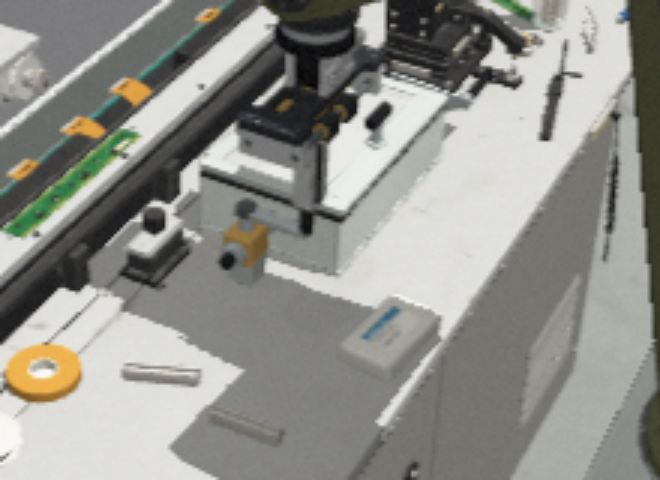

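The valve lever now points to the box's front, with the post held at crop (307,220). I'll nudge it to the stop and release.

Call:
apply_moves --deltas '[[[0,-0.3,0],[0,0,0],0],[[0,0,0],[0,0,0],0],[[0,0,0],[0,0,0],0],[[0,0.15,0],[0,0,0],6],[[0,0,0],[0,0,0],6]]'

```text
clock: 5.47
tool_pos: [485.0, 12.4, 97.8]
orientation: [-0.0, 0.007, 1.0, -0.0]
wrist_force: [0.6, -0.2, 0.6]
finger_gap: 23.4
grip_force: 0.0
```

Call:
apply_moves --deltas '[[[0,0,0],[0,0,0],6],[[0,0,0],[0,0,0],6],[[0,0,-2],[0,0,0],6],[[0,0,-3],[0,0,0],6],[[0,0,-3],[0,0,0],6]]'

```text
clock: 5.88
tool_pos: [484.5, 12.2, 178.3]
orientation: [-0.001, 0.007, 1.0, -0.0]
wrist_force: [0.8, 0.3, 0.5]
finger_gap: 56.5
grip_force: 0.0
```

Run:
```python
from h import *
s=state();print(s['clock'],s['tool_pos'],s['wrist_force'],s['finger_gap'])
for cam in('top','scene'):
    im,W=cloud(cam);X,Y,Z=W[...,0],W[...,1],W[...,2]
    m=(Z>110)&(Z<140)&(Y<-130)&(Y>-200)&(X<530)&(X>460);p=W[m];print(p.mean(0),p.min(0),p.max(0))
    m=(Z>105)&(Z<132)&(Y<30)&(Y>-5)&(X<510)&(X>460);p=W[m];print('post',len(p),p.mean(0) if len(p) else '')
go([494,-163.5,165],np.pi/2+YAW)
```

```text
5.8833 [484.50334751  12.23982983 178.25940999] [0.76936265 0.27781949 0.48710238] 56.47158528116412
[ 494.00963247 -163.28448118  129.24611686] [ 487.13149806 -181.94926626  112.49632873] [ 503.72944263 -143.52982158  137.50929951]
post 0 
[ 493.78879305 -158.4449574   127.25907805] [ 485.82806894 -188.82428058  111.28196541] [ 503.51930812 -138.15673584  136.00262859]
post 40 [487.61485615  14.44718844 120.59421826]
d(cm) [ -0.94 -17.55   1.71] |17.7 rot [-0.     0.007  0.   ]
```

Call:
apply_moves --deltas '[[[-0.2,-3.5,0.3],[0,0,0],6.2],[[-0.2,-3.5,0.3],[0,0,0],6.2],[[-0.2,-3.5,0.3],[0,0,0],6.2],[[-0.2,-3.5,0.4],[0,0,0],6.2],[[-0.14,-3.5,0.4],[0,0,0],6.2]]'

```text
clock: 6.4
tool_pos: [491.7, -164.5, 159.9]
orientation: [-0.0, 0.007, 1.0, 0.0]
wrist_force: [0.6, 0.5, 1.1]
finger_gap: 62.0
grip_force: 0.0
```

Call:
apply_moves --deltas '[[[0,0,2.2],[0,0,0],6.2],[[0,0,2],[0,0,0],6.2],[[0,0,1.6],[0,0,0],6.2],[[0,0,0],[0,0,0],6.2],[[0,0,0],[0,0,0],5]]'

```text
clock: 6.82
tool_pos: [491.7, -162.7, 102.2]
orientation: [-0.001, 0.007, 1.0, 0.0]
wrist_force: [0.0, -0.3, -0.0]
finger_gap: 58.2
grip_force: 0.0
```

Run:
```python
from h import *
s=state();print(s['clock'],s['tool_pos'],s['wrist_force'],s['finger_gap'])
go([494,-163.5,103],np.pi/2+YAW)
```

```text
6.8167 [ 491.65318576 -162.68622839  102.19412801] [ 0.02216597 -0.32632152 -0.00956041] 58.20965682524804
d(cm) [-0.24 -0.08 -0.08] |0.3 rot [ 0.001 -0.002  0.   ]
```

Call:
apply_moves --deltas '[[[-0.22,-0.05,0],[0,0,0],3],[[0,0,0],[0,0,0],3],[[0,0,0],[0,0,0],3],[[0,0,0],[0,0,0],3],[[0,0,0],[0,0,0],3]]' --force 25

```text
clock: 7.23
tool_pos: [494.8, -163.7, 103.7]
orientation: [0.001, 0.007, 1.0, -0.001]
wrist_force: [1.7, -2.7, 4.1]
finger_gap: 39.4
grip_force: 25.0
```

```bash
python3 -c "
import numpy as np
t=np.linspace(0,1.31,21);x=-14.5*np.cos(t)+4.4*np.sin(t);z=14.5*np.sin(t)+4.4*np.cos(t)
print(np.c_[-np.diff(x),-np.diff(z)].round(2).tolist())"
```

```text
[[-0.32, -0.94], [-0.38, -0.92], [-0.44, -0.89], [-0.5, -0.86], [-0.55, -0.82], [-0.6, -0.79], [-0.65, -0.75], [-0.7, -0.7], [-0.75, -0.65], [-0.79, -0.6], [-0.83, -0.55], [-0.86, -0.5], [-0.89, -0.44], [-0.92, -0.38], [-0.94, -0.32], [-0.96, -0.26], [-0.97, -0.19], [-0.98, -0.13], [-0.99, -0.06], [-0.99, 0.0]]
```

Call:
apply_moves --deltas '[[[-0.32,0,-0.94],[0,0,0],3],[[-0.38,0,-0.92],[0,0,0],3],[[-0.44,0,-0.89],[0,0,0],3],[[-0.5,0,-0.86],[0,0,0],3],[[-0.55,0,-0.82],[0,0,0],3]]'

```text
clock: 7.65
tool_pos: [516.2, -164.1, 147.2]
orientation: [-0.0, 0.007, 1.0, -0.0]
wrist_force: [4.0, -7.5, -7.4]
finger_gap: 39.1
grip_force: 25.0
```

Call:
apply_moves --deltas '[[[-0.6,0,-0.79],[0,0,0],3],[[-0.65,0,-0.75],[0,0,0],3],[[-0.7,0,-0.7],[0,0,0],3],[[-0.75,0,-0.65],[0,0,0],3],[[-0.79,0,-0.6],[0,0,0],3]]'

```text
clock: 8.07
tool_pos: [550.8, -164.9, 181.9]
orientation: [-0.001, 0.007, 1.0, -0.001]
wrist_force: [0.2, -8.2, -6.2]
finger_gap: 39.1
grip_force: 25.0
```

Call:
apply_moves --deltas '[[[-0.83,0,-0.55],[0,0,0],3],[[-0.86,0,-0.5],[0,0,0],3],[[-0.89,0,-0.44],[0,0,0],3],[[-0.92,0,-0.38],[0,0,0],3],[[-0.94,0,-0.32],[0,0,0],3]]'

```text
clock: 8.48
tool_pos: [595.2, -165.8, 203.9]
orientation: [-0.001, 0.007, 1.0, -0.001]
wrist_force: [-2.7, -8.5, -2.5]
finger_gap: 39.2
grip_force: 25.0
```

Call:
apply_moves --deltas '[[[-0.96,0,-0.26],[0,0,0],3],[[-0.97,0,-0.19],[0,0,0],3],[[-0.98,0,-0.13],[0,0,0],3],[[-0.99,0,-0.06],[0,0,0],3],[[-0.99,0,0],[0,0,0],3]]'

```text
clock: 8.9
tool_pos: [644.4, -166.8, 211.1]
orientation: [0.0, 0.007, 1.0, -0.001]
wrist_force: [-2.4, -9.2, 4.6]
finger_gap: 39.4
grip_force: 25.0
```

Run:
```python
from h import *
s=state();print(s['clock'],s['tool_pos'],s['wrist_force'],s['finger_gap'])
for th in(1.25,1.3,1.337):go(handle(th)-[0,0,18.8],np.pi/2+YAW)
im,W=cloud('top');X,Y,Z=W[...,0],W[...,1],W[...,2]
m=(im.max(-1)<75)&(Y<-310)&(Y>-375)&(Z>85)&(Z<130)&(X<620)&(X>480);p=W[m];print(len(p),(p-C).mean(0) if len(p) else'')
a=im[140:260,230:450]; im2,_=get_image('scene'); b=im2[90:250,200:400]
cv2.imwrite('pics/s2.png',np.hstack([cv2.resize(a,(400,300)),cv2.resize(b,(400,300))]))
```

```text
8.9 [ 644.43805634 -166.80541767  211.111069  ] [-2.37180042 -9.15135587  4.59638908] 39.39517068718802
d(cm) [0.99 0.2  0.04] |1.0 rot [-0.002  0.    -0.001]
d(cm) [0.24 0.2  0.04] |0.3 rot [-0.002  0.    -0.001]
d(cm) [-0.32  0.2   0.07] |0.4 rot [-0.002  0.    -0.001]
73 [  -9.70896113 -182.815122    120.98295233]
```

View pics/s2.png

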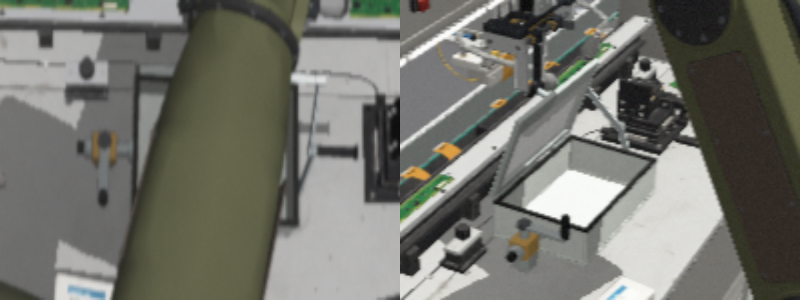

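The lid is nearly up and the valve lever points to the front. The pin is at about left-crop (350,152), and by depth the lid is only at ~1.25–1.28 rad. I'll raise it a bit more.

Call:
apply_moves --deltas '[[[-0.2,0.1,0.03],[0,0,0],3],[[-0.2,0,0.03],[0,0,0],3],[[-0.2,0,0.03],[0,0,0],3],[[0,0,0],[0,0,0],3],[[0,0,0],[0,0,0],3]]'

```text
clock: 9.42
tool_pos: [650.4, -166.9, 210.8]
orientation: [0.001, 0.008, 1.0, -0.002]
wrist_force: [-1.1, -13.5, 7.7]
finger_gap: 39.0
grip_force: 25.0
```

```bash
cat >> h.py <<'E'
def pin(cam='top'):
    im,W=cloud(cam);X,Y,Z=W[...,0],W[...,1],W[...,2]
    m=(im.max(-1)<75)&(Y<-310)&(Y>-375)&(Z>80)&(Z<130)&(X<620)&(X>450);p=W[m]
    if len(p)<5: print('pin?');return
    q=(p-C)@RB; print('pin',cam,len(p),np.median(q,0).round(1),q.min(0).round(),q.max(0).round())
E
python3 - <<'E'
from h import *
s=state();print(s['clock'],s['tool_pos'],s['wrist_force'],s['finger_gap'])
for th in(1.3,1.337):go(handle(th)-[0,0,18.8])
pin();pin('scene')
E
```

```text
9.4167 [ 650.37597281 -166.87003404  210.83765251] [ -1.06616754 -13.46188901   7.70169025] 39.030070430963136
d(cm) [0.83 0.2  0.01] |0.9
d(cm) [0.27 0.2  0.04] |0.3
pin top 66 [-1.00e-01 -1.82e+02  1.20e+02] [  -6. -208.  110.] [   5. -152.  127.]
pin scene 26 [  -1.4 -186.6  117.8] [  -5. -211.  109.] [   5. -157.  122.]
```

Call:
apply_moves --deltas '[[[-0.2,0,0.03],[0,0,0],3],[[-0.2,0,0.03],[0,0,0],3],[[-0.1,0,0.03],[0,0,0],3],[[0,0,0],[0,0,0],3],[[0,0,0],[0,0,0],3]]'

```text
clock: 9.93
tool_pos: [655.5, -166.3, 210.1]
orientation: [0.001, 0.008, 1.0, -0.001]
wrist_force: [0.6, -5.3, 3.8]
finger_gap: 41.5
grip_force: 2.5
```

Run:
```python
from h import *
s=state();print(s['clock'],s['tool_pos'],s['wrist_force'],s['finger_gap'])
pin();pin('scene')
```

```text
9.9333 [ 655.48299529 -166.34610967  210.12198429] [ 0.6406901  -5.25835748  3.83883295] 41.539914572261736
pin top 65 [   6.3 -182.   114.9] [   2. -209.  107.] [  11. -151.  121.]
pin scene 30 [   6.5 -185.4  114.7] [   2. -211.  105.] [  15. -156.  122.]
```

Call:
apply_moves --deltas '[[[0,0,0],[0,0,0],6.5],[[0,0,0],[0,0,0],6.5],[[0,0,0],[0,0,0],6.5],[[0,0,0],[0,0,0],6.5],[[0,0,0],[0,0,0],6.5]]'

```text
clock: 10.45
tool_pos: [655.3, -164.3, 208.3]
orientation: [-0.0, 0.007, 1.0, 0.0]
wrist_force: [0.5, 0.4, 0.3]
finger_gap: 64.7
grip_force: 0.0
```

Call:
apply_moves --deltas '[[[0,0,-1.5],[0,0,0],6.5],[[0,0,-2],[0,0,0],6.5],[[0,0,-2],[0,0,0],6.5],[[0,0,-2],[0,0,0],6.5],[[0,0,-2],[0,0,0],6.5]]'

```text
clock: 10.87
tool_pos: [655.2, -164.3, 304.4]
orientation: [-0.0, 0.007, 1.0, 0.0]
wrist_force: [0.2, 1.0, 0.3]
finger_gap: 64.9
grip_force: 0.0
```

Run:
```python
from h import *
s=state();print(s['clock'],s['tool_pos'],s['wrist_force'],s['finger_gap'])
pin();pin('scene')
go(b2w([-25,-185,200]),np.pi/2+YAW)
```

```text
10.8667 [ 655.19747545 -164.34604523  304.37628544] [0.18271792 0.97385197 0.33210713] 64.88005234058092
pin top 67 [   6.4 -181.4  115.9] [   1. -209.  109.] [  11. -151.  123.]
pin scene 30 [   6.2 -184.4  116.3] [   0. -211.  110.] [  12. -157.  122.]
d(cm) [ 12.81 -18.51  10.66] |24.9 rot [-0.001  0.005  0.   ]
```

Run:
```python
from h import *
print(state()['qpos'].round(2))
im,W=cloud('top');X,Y,Z=W[...,0],W[...,1],W[...,2]
m=(Y<-370)&(Y>-480)&(X>440)&(X<680)&(Z>40);print(np.percentile(Z[m],[50,95,99.5]),Y[m&(Z>80)].max())
```

```text
[-0.3   0.56  0.88  0.    1.7  -1.86]
[ 88.38345343 130.96549395 135.23737068] -370.3186997150249
```

Call:
apply_moves --deltas '[[[0,0,0],[0,0,0.124],5],[[0,0,0],[0,0,0.124],5],[[0,0,0],[0,0,0.124],5],[[0,0,0],[0,0,0.124],5],[[0,0,0],[0,0,0.124],5]]'

```text
clock: 11.43
tool_pos: [655.1, -164.4, 301.6]
orientation: [-0.001, 0.314, 0.949, 0.0]
wrist_force: [0.9, 1.3, -0.2]
finger_gap: 50.3
grip_force: 0.0
```

Call:
apply_moves --deltas '[[[0,0,0],[0,0,0.124],5],[[0,0,0],[0,0,0.124],5],[[0,0,0],[0,0,0.124],5],[[0,0,0],[0,0,0.124],5],[[0,0,0],[0,0,0.124],5]]'

```text
clock: 11.85
tool_pos: [655.1, -164.4, 301.6]
orientation: [-0.001, 0.589, 0.808, -0.0]
wrist_force: [0.6, -0.8, 0.4]
finger_gap: 50.3
grip_force: 0.0
```

Call:
apply_moves --deltas '[[[0,0,0],[0,0,0.124],5],[[0,0,0],[0,0,0.124],5],[[0,0,0],[0,0,0.083],5],[[-2.6,-1.3,0],[0,0,0],5],[[-2.6,-1.3,0],[0,0,0],5]]'

```text
clock: 12.27
tool_pos: [628.4, -215.5, 301.3]
orientation: [-0.001, 0.711, 0.703, -0.0]
wrist_force: [0.3, -0.9, -0.4]
finger_gap: 49.7
grip_force: 0.0
```

Call:
apply_moves --deltas '[[[-2.6,-1.4,0],[0,0,0],5],[[-2.6,-1.4,0],[0,0,0],5],[[-2.6,-1.4,0],[0,0,0],5],[[-2.6,-1.4,0],[0,0,0],5],[[-2.6,-1.4,0],[0,0,0],5]]'

```text
clock: 12.68
tool_pos: [555.7, -346.1, 301.7]
orientation: [-0.001, 0.712, 0.702, -0.0]
wrist_force: [0.2, 0.3, 0.2]
finger_gap: 49.8
grip_force: 0.0
```

Run:
```python
from h import *
s=state();print(s['clock'],s['tool_pos'],s['wrist_force'],s['finger_gap'])
pin();pin('scene')
go(b2w([7,-188,91]),YAW)
```

```text
12.6833 [ 555.70307559 -346.11859227  301.73134461] [0.17413009 0.27804044 0.23925295] 49.849658356316105
pin?
pin scene 29 [   6.2 -184.3  115.3] [   3. -211.  107.] [  16. -156.  121.]
d(cm) [-0.34  0.39 21.06] |21.1 rot [-0.002 -0.001 -0.004]
```

Call:
apply_moves --deltas '[[[-0.3,0.35,4],[0,0,0],5],[[0,0,4],[0,0,0],5],[[0,0,4],[0,0,0],5],[[0,0,4],[0,0,0],5],[[0,0,2],[0,0,0],5]]'

```text
clock: 13.2
tool_pos: [558.5, -346.0, 116.8]
orientation: [-0.004, 0.712, 0.702, -0.001]
wrist_force: [-0.7, -0.3, -0.5]
finger_gap: 49.8
grip_force: 0.0
```

Call:
apply_moves --deltas '[[[0,0,1.5],[0,0,0],5],[[0,0,1.5],[0,0,0],5],[[0,0,0],[0,0,0],5],[[0,0,0],[0,0,0],5],[[0,0,0],[0,0,0],5]]'

```text
clock: 13.62
tool_pos: [560.6, -347.9, 94.1]
orientation: [0.0, 0.712, 0.702, 0.0]
wrist_force: [0.6, -0.7, 0.8]
finger_gap: 49.7
grip_force: 0.0
```

Run:
```python
from h import *
s=state();print(s['clock'],s['tool_pos'],s['wrist_force'],s['finger_gap'])
pin('scene')
go(b2w([7,-188,91]),YAW)
im2,_=get_image('scene'); cv2.imwrite('pics/s3.png',cv2.resize(im2[90:230,240:420],None,fx=4,fy=4))
```

```text
13.6167 [ 560.61942689 -347.94548499   94.11505543] [ 0.62945275 -0.6771557   0.76536434] 49.72554138101044
pin scene 37 [   7.7 -188.3  115.9] [   1. -211.  108.] [  39. -152.  129.]
d(cm) [-0.35 -0.28  0.35] |0.6 rot [0.001 0.001 0.   ]
```

View pics/s3.png

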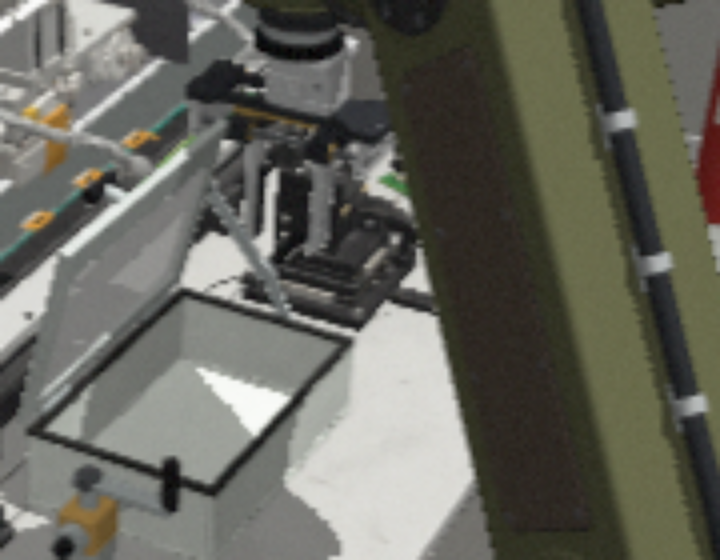

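The gripper straddles the pin to the right of the locked-up lid. The elbow is at crop (285,310) and the lid stands up untouched. I'll close on the pin now.

Call:
apply_moves --deltas '[[[-0.3,-0.25,0.35],[0,0,0],3],[[0,0,0],[0,0,0],1],[[0,0,0],[0,0,0],1],[[0,0,0],[0,0,0],0],[[0,0,0],[0,0,0],0]]' --force 12

```text
clock: 14.13
tool_pos: [557.7, -351.3, 90.1]
orientation: [0.0, 0.712, 0.702, 0.0]
wrist_force: [-0.3, 0.4, 0.8]
finger_gap: 20.4
grip_force: 0.0
```

Call:
apply_moves --deltas '[[[0,0,0],[0,0,0],0],[[0,0,0],[0,0,0],0],[[0,0,0],[0,0,0],0],[[0,0,0],[0,0,0],0],[[0,0,0],[0,0,0],0]]'

```text
clock: 14.55
tool_pos: [557.9, -351.2, 90.1]
orientation: [0.0, 0.712, 0.702, 0.0]
wrist_force: [1.1, 0.1, 0.8]
finger_gap: 10.2
grip_force: 12.0
```

Run:
```python
from h import *
s=state();print(s['clock'],((s['tool_pos']-C)@RB).round(1),s['wrist_force'],s['finger_gap'])
```

```text
14.55 [   7.  -187.6   90.1] [1.14527873 0.14379393 0.81770179] 10.23713251740286
```

Call:
apply_moves --deltas '[[[0,0.4,0.2],[0,0,0],0],[[0,0.39,0.21],[0,0,0],0],[[0,0.37,0.24],[0,0,0],0],[[0,0.36,0.25],[0,0,0],0],[[0,0.35,0.27],[0,0,0],0]]'

```text
clock: 14.97
tool_pos: [576.7, -351.8, 78.9]
orientation: [0.0, 0.712, 0.702, -0.0]
wrist_force: [-24.3, 5.0, 35.4]
finger_gap: 10.5
grip_force: 17.2
```

Call:
apply_moves --deltas '[[[0,0.15,0.12],[0,0,0],0],[[0,0.1,0.08],[0,0,0],0],[[0,0,0],[0,0,0],0],[[0,0,0],[0,0,0],0],[[0,0,0],[0,0,0],0]]'

```text
clock: 15.38
tool_pos: [577.5, -351.9, 78.9]
orientation: [-0.001, 0.712, 0.702, -0.001]
wrist_force: [-23.3, 7.1, 31.1]
finger_gap: 12.1
grip_force: 16.2
```

Run:
```python
from h import *
s=state();print(s['clock'],((s['tool_pos']-C)@RB).round(1),s['wrist_force'],s['finger_gap'])
pin('scene')
```

```text
15.3833 [  26.6 -188.1   78.9] [-23.31069159   7.08403353  31.09756183] 12.074031856143405
pin scene 28 [  27.8 -180.5  105.4] [  21. -191.   96.] [  37. -155.  128.]
```

Call:
apply_moves --deltas '[[[0,-0.2,-0.15],[0,0,0],4.5],[[0,0,0],[0,0,0],4.5],[[0,0,0],[0,0,0],4.5],[[0,0,0],[0,0,0],4.5],[[0,0,0],[0,0,0],4.5]]'

```text
clock: 15.85
tool_pos: [576.9, -351.3, 77.0]
orientation: [-0.0, 0.712, 0.702, -0.0]
wrist_force: [0.4, -0.7, 0.7]
finger_gap: 41.7
grip_force: 0.0
```

Call:
apply_moves --deltas '[[[0,0,-2],[0,0,0],4.5],[[0,0,-4],[0,0,0],4.5],[[0,0,-4],[0,0,0],4.5],[[0,0,-4],[0,0,0],4.5],[[0,0,-4],[0,0,0],4.5]]'

```text
clock: 16.27
tool_pos: [576.7, -351.2, 259.5]
orientation: [-0.0, 0.712, 0.702, -0.0]
wrist_force: [-0.4, -0.1, -0.0]
finger_gap: 45.1
grip_force: 0.0
```

Call:
apply_moves --deltas '[[[0,-2,-3],[0,0,0],4.5],[[0,-4,0],[0,0,0],4.5],[[0,-4,0],[0,0,0],4.5],[[0,-4,0],[0,0,0],4.5],[[0,-4,0],[0,0,0],4.5]]'

```text
clock: 16.68
tool_pos: [395.2, -348.4, 287.3]
orientation: [-0.0, 0.712, 0.702, -0.0]
wrist_force: [0.0, -0.7, -0.3]
finger_gap: 45.4
grip_force: 0.0
```

Run:
```python
from h import *
s=state();print(s['clock'],((s['tool_pos']-C)@RB).round(1),s['wrist_force'],s['finger_gap'],s['qpos'].round(2))
pin('scene');pin()
im,W=cloud('top');X,Y,Z=W[...,0],W[...,1],W[...,2]
for (x,y) in((440,340),(446,214),(549,192)):
    m=(np.hypot(X-x,Y-y)<60)&(Z>8)&(Z<30)
    q=W[m][:,:2]; c=q.mean(0);e,v=np.linalg.eigh(np.cov((q-c).T));a=v[:,1]
    print('tip',c.round(1),'long',np.arctan2(a[1],a[0]).round(3),np.ptp((q-c)@a).round(),len(q))
go([446,214,150],1.57)
cv2.imwrite('pics/t3.png',cv2.resize(im[140:270,120:440],None,fx=2.5,fy=2.5))
```

```text
16.6833 [-155.7 -187.1  287.3] [ 0.01444487 -0.71419394 -0.30900282] 45.350671153368666 [-0.79  0.19  1.42 -0.    1.53 -0.78]
pin scene 26 [  21.7 -188.1  104.2] [  16. -208.   96.] [  27. -150.  111.]
pin top 77 [  23.5 -177.   104.7] [  19. -210.   97.] [  29. -150.  112.]
tip [441.1 338.5] long 3.113 90.0 122
tip [444.8 212.1] long -3.103 77.0 120
tip [549.7 189.8] long -2.754 82.0 103
d(cm) [56.4   4.14 13.81] |58.2 rot [-0.000e+00  1.000e-03 -1.586e+00]
```

View pics/t3.png

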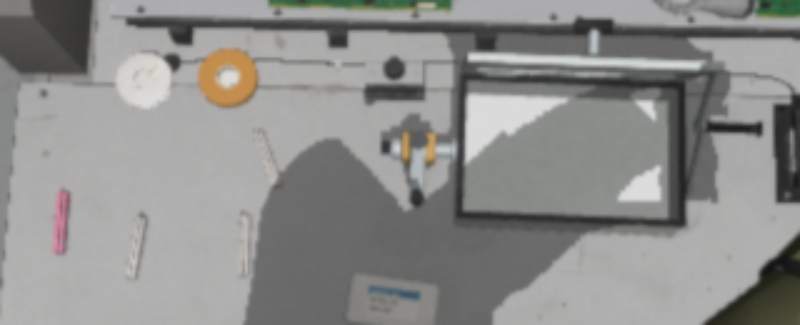

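The stay looks over-centre: the pin is at crop (735,127) and the lid stands up untouched. The tips have not moved. But the pin depth suggests it was dragged back about 2–3 mm on release, so I'll push it home once more without gripping.

Run:
```python
from h import *
im,W=cloud('top');X,Y,Z=W[...,0],W[...,1],W[...,2]
m=(Y<-300)&(Y>-410)&(X>600)&(X<800)
for lo in range(0,300,30):
    k=m&(Z>lo)&(Z<lo+30)
    if k.sum()>5: print(lo,k.sum(),np.percentile(X[k],[1,50]).round())
go(b2w([24,-188,260]),YAW)
```

```text
0 729 [607. 663.]
30 66 [700. 703.]
60 504 [701. 772.]
90 455 [693. 708.]
120 8 [602. 648.]
150 192 [602. 696.]
180 57 [613. 784.]
210 14 [784. 798.]
d(cm) [1.000e-02 1.782e+01 2.840e+00] |18.0 rot [ 0.001  0.001 -0.001]
```

Call:
apply_moves --deltas '[[[0,3.6,0.6],[0,0,0],2.6],[[0,3.6,0.6],[0,0,0],2.6],[[0,3.6,0.6],[0,0,0],2.6],[[0,3.6,0.6],[0,0,0],2.6],[[0,3.4,0.4],[0,0,0],2.6]]'

```text
clock: 17.3
tool_pos: [577.9, -350.4, 257.9]
orientation: [-0.001, 0.712, 0.703, -0.0]
wrist_force: [0.0, -0.6, -0.3]
finger_gap: 26.3
grip_force: 0.0
```

Call:
apply_moves --deltas '[[[0,0,3.5],[0,0,0],2.6],[[0,0,3.5],[0,0,0],2.6],[[0,0,3],[0,0,0],2.6],[[0,0,2.5],[0,0,0],2.6],[[0,0,0],[0,0,0],2.6]]'

```text
clock: 17.72
tool_pos: [574.2, -349.5, 127.8]
orientation: [-0.005, 0.712, 0.703, -0.001]
wrist_force: [-0.9, -0.2, -0.9]
finger_gap: 26.2
grip_force: 0.0
```

Run:
```python
from h import *
s=state();print(s['clock'],((s['tool_pos']-C)@RB).round(1),s['wrist_force'],s['finger_gap'])
```

```text
17.7167 [  23.3 -185.7  127.8] [-0.93213273 -0.22856776 -0.93050072] 26.17805682440957
```

Call:
apply_moves --deltas '[[[-0.1,-0.2,1.6],[0,0,0],2.6],[[0,0,1.6],[0,0,0],2.6],[[0,0,1.4],[0,0,0],2.6],[[0,0,0],[0,0,0],2.6],[[0,0,0],[0,0,0],2.6]]'

```text
clock: 18.13
tool_pos: [573.7, -352.3, 89.5]
orientation: [0.0, 0.712, 0.702, 0.0]
wrist_force: [-0.2, -0.0, -0.1]
finger_gap: 25.7
grip_force: 0.0
```

Call:
apply_moves --deltas '[[[0,0.3,0],[0,0,0],2.6],[[0,0.2,0],[0,0,0],2.6],[[0,0.2,0],[0,0,0],2.6],[[0,0.1,0],[0,0,0],2.6],[[0,0,0],[0,0,0],2.6]]'

```text
clock: 18.55
tool_pos: [581.3, -352.5, 89.1]
orientation: [0.0, 0.712, 0.702, 0.0]
wrist_force: [-0.2, -0.7, -0.3]
finger_gap: 25.5
grip_force: 0.0
```

Run:
```python
from h import *
s=state();print(s['clock'],((s['tool_pos']-C)@RB).round(1),s['wrist_force'],s['finger_gap'])
```

```text
18.55 [  30.4 -188.6   89.1] [-0.24321697 -0.65004525 -0.32117382] 25.49131943679306
```

Call:
apply_moves --deltas '[[[0,0.1,0.3],[0,0,0],2.6],[[0,0.1,0.3],[0,0,0],2.6],[[0,0.1,0],[0,0,0],2.6],[[0,0,0],[0,0,0],2.6],[[0,0,0],[0,0,0],2.6]]'

```text
clock: 18.97
tool_pos: [583.9, -352.6, 82.7]
orientation: [-0.0, 0.712, 0.702, -0.0]
wrist_force: [-0.4, -0.0, 0.1]
finger_gap: 26.2
grip_force: 0.0
```

Run:
```python
from h import *
s=state();print(s['clock'],((s['tool_pos']-C)@RB).round(1),s['wrist_force'],s['finger_gap'])
pin();pin('scene')
```

```text
18.9667 [  33.  -188.6   82.7] [-0.38522725 -0.02412553  0.09471607] 26.160595506864688
pin?
pin scene 27 [  24.9 -180.8  108. ] [  20. -206.   96.] [  50. -150.  127.]
```

The finger pad reached box x = 20 mm with no contact, so the pin is already at its stop. I'll back out and refine the tip poses.

Call:
apply_moves --deltas '[[[0,-0.6,0],[0,0,0],2.6],[[0,0,-3],[0,0,0],2.6],[[0,0,-4],[0,0,0],5],[[0,0,-4],[0,0,0],5],[[0,0,-4],[0,0,0],5]]'

```text
clock: 19.48
tool_pos: [577.2, -352.3, 234.7]
orientation: [-0.0, 0.712, 0.702, -0.0]
wrist_force: [-0.0, -0.0, 1.2]
finger_gap: 42.4
grip_force: 0.0
```

Call:
apply_moves --deltas '[[[0,-3,-3],[0,0,-0.12],5],[[0.4,-4,0],[0,0,-0.12],5],[[0.8,-3.8,0],[0,0,-0.12],5],[[1.2,-3.6,0],[0,0,-0.12],5],[[1.6,-3.4,0],[0,0,-0.12],5]]'

```text
clock: 19.9
tool_pos: [391.7, -354.4, 262.2]
orientation: [0.0, 0.47, 0.883, -0.0]
wrist_force: [1.0, -1.7, 1.2]
finger_gap: 50.2
grip_force: 0.0
```

```bash
cat >> h.py <<'E'
def tips(cams=('top','scene')):
    for n in cams:
        get_image(n); c=get_calibration(n);K=np.linalg.inv(c['intrinsics']);o=-c['R'].T@c['t']
        for t in outline_of('tip_1',n):
            v,u=np.nonzero(t['region'])
            if len(u)<30: continue
            d=(K@np.stack([u,v,np.ones(len(u))])).T@c['R']; P=(o+d*((10-o[2])/d[:,2])[:,None])[:,:2]
            q=P.mean(0);e,w=np.linalg.eigh(np.cov((P-q).T));a=w[:,1]
            r=cv2.minAreaRect(P.astype(np.float32))
            print(n,round(t['conf'],2),q.round(1),'long',(np.arctan(a[1]/a[0])).round(3),'rect',np.round(r[0],1),np.round(r[1]),len(u))
E
python3 - <<'E'
from h import *
s=state();print(s['clock'],s['tool_pos'],s['qpos'].round(2),s['wrist_force'],s['finger_gap'])
pin();tips()
go([446,214,200],1.57)
E
```

```text
19.9 [ 391.6755478  -354.4141966   262.22736494] [-0.8   0.2   1.46 -0.    1.48 -1.4 ] [ 1.0453672  -1.70876365  1.18630821] 50.185896169146204
pin top 78 [  23.1 -177.9  104.4] [  18. -210.   99.] [  29. -149.  112.]
top 0.67 [442.3 212.7] long 0.049 rect [446.5 213. ] [69. 12.] 98
top 0.62 [551.9 190.1] long 0.381 rect [551.7 190. ] [72. 12.] 98
top 0.6 [438.  340.8] long -0.134 rect [440.9 339.8] [14. 64.] 84
top 0.52 [470.3 430.3] long -0.007 rect [470.9 430.7] [72. 18.] 140
scene 0.72 [469.  431.6] long -0.061 rect [470.4 431.3] [22. 78.] 210
scene 0.57 [450.4 214.1] long -0.016 rect [449.4 215.1] [25. 75.] 153
scene 0.5 [440.5 340.9] long -0.14 rect [441.  341.2] [18. 74.] 144
d(cm) [44.64 35.68  6.23] |57.5 rot [-0.     0.001 -0.986]
```

Call:
apply_moves --deltas '[[[0,0,0],[0,0,-0.113],5],[[0,0,0],[0,0,-0.113],5],[[0,0,0],[0,0,-0.113],5],[[0,0,0],[0,0,-0.113],5],[[0,0,0],[0,0,-0.113],5]]'

```text
clock: 20.57
tool_pos: [395.1, -354.7, 261.7]
orientation: [-0.0, 0.206, 0.979, 0.0]
wrist_force: [-0.1, -0.1, 0.6]
finger_gap: 50.0
grip_force: 0.0
```

Call:
apply_moves --deltas '[[[0,0,0],[0,0,-0.113],5],[[0,0,0],[0,0,-0.113],5],[[0,0,0],[0,0,-0.113],5],[[0,0,0],[0,0,-0.112],5],[[-0.48,3.78,0],[0,0,0],5]]'

```text
clock: 20.98
tool_pos: [398.0, -319.6, 260.8]
orientation: [-0.001, -0.019, 1.0, 0.0]
wrist_force: [0.7, 0.7, -0.8]
finger_gap: 49.9
grip_force: 0.0
```

Call:
apply_moves --deltas '[[[-0.48,3.78,0],[0,0,0],5],[[-0.48,3.78,0],[0,0,0],5],[[-0.48,3.78,0],[0,0,0],5],[[-0.48,3.78,0],[0,0,0],5],[[-0.48,3.78,0],[0,0,0],5]]'

```text
clock: 21.4
tool_pos: [416.3, -125.1, 262.1]
orientation: [-0.0, -0.015, 1.0, 0.0]
wrist_force: [1.5, 0.2, 1.3]
finger_gap: 49.9
grip_force: 0.0
```

Call:
apply_moves --deltas '[[[-0.48,3.78,0],[0,0,0],5],[[-0.48,3.78,0],[0,0,0],5],[[-0.48,3.78,1],[0,0,0],5],[[-0.48,3.78,1],[0,0,0],5],[[-0.48,3.78,1],[0,0,0],5]]'

```text
clock: 21.82
tool_pos: [434.1, 65.1, 231.8]
orientation: [0.0, -0.015, 1.0, 0.0]
wrist_force: [1.2, -0.5, 0.4]
finger_gap: 49.7
grip_force: 0.0
```

Call:
apply_moves --deltas '[[[-0.48,3.78,1.5],[0,0,0],5],[[-0.48,3.78,1.5],[0,0,0],5],[[-0.48,3.78,1.5],[0,0,0],5],[[-0.48,3.78,1.5],[0,0,0],5],[[0,0,2],[0,0,0],5]]'

```text
clock: 22.23
tool_pos: [448.5, 220.2, 151.5]
orientation: [0.0, -0.017, 1.0, 0.001]
wrist_force: [0.9, -0.2, -0.1]
finger_gap: 50.0
grip_force: 0.0
```

Run:
```python
from h import *
s=state();print(s['clock'],s['tool_pos'],s['wrist_force'])
tips(('top',))
go([446.5,213.5,3],1.6)
```

```text
22.2333 [448.47000102 220.17509812 151.46954367] [ 0.89079668 -0.15699957 -0.14007253]
top 0.64 [469.1 431.1] long -0.0 rect [469.4 431.2] [69. 16.] 128
d(cm) [-0.04 -0.18 14.6 ] |14.6 rot [-0.002 -0.005  0.004]
```

Call:
apply_moves --deltas '[[[0,-0.18,4],[0,0,0],5],[[0,0,4],[0,0,0],5],[[0,0,3],[0,0,0],5],[[0,0,2],[0,0,0],5],[[0,0,1],[0,0,0],5]]'

```text
clock: 22.75
tool_pos: [447.8, 211.6, 10.5]
orientation: [-0.001, -0.015, 1.0, -0.0]
wrist_force: [-0.3, 0.5, 0.4]
finger_gap: 49.7
grip_force: 0.0
```

Call:
apply_moves --deltas '[[[0,0,0.4],[0,0,0],5],[[0,0,0],[0,0,0],3],[[0,0,0],[0,0,0],0.5],[[0,0,0],[0,0,0],0.5],[[0,0,0],[0,0,0],0.5]]' --force 25

```text
clock: 23.17
tool_pos: [448.9, 212.5, 9.4]
orientation: [0.001, -0.016, 1.0, 0.0]
wrist_force: [-0.2, 0.0, -0.7]
finger_gap: 26.9
grip_force: 0.0
```

Call:
apply_moves --deltas '[[[0,0,0],[0,0,0],0.5],[[0,0,0],[0,0,0],0.5],[[0,0,0],[0,0,0],0.5],[[0,0,0],[0,0,0],0.5],[[0,0,0],[0,0,0],0.5]]'

```text
clock: 23.58
tool_pos: [448.2, 212.2, 8.2]
orientation: [-0.0, -0.016, 1.0, 0.0]
wrist_force: [0.9, -0.3, 0.5]
finger_gap: 5.5
grip_force: 0.0
```

Run:
```python
from h import *
s=state();print(s['clock'],s['tool_pos'],s['wrist_force'],s['finger_gap'],s['grip_force'])
im2,_=get_image('scene'); cv2.imwrite('pics/s4.png',cv2.resize(im2[180:350,140:360],None,fx=3,fy=3))
```

```text
23.5833 [448.22418482 212.22404278   8.22502343] [ 0.88762688 -0.31318346  0.48560249] 5.491304308053833 0.0
```

View pics/s4.png

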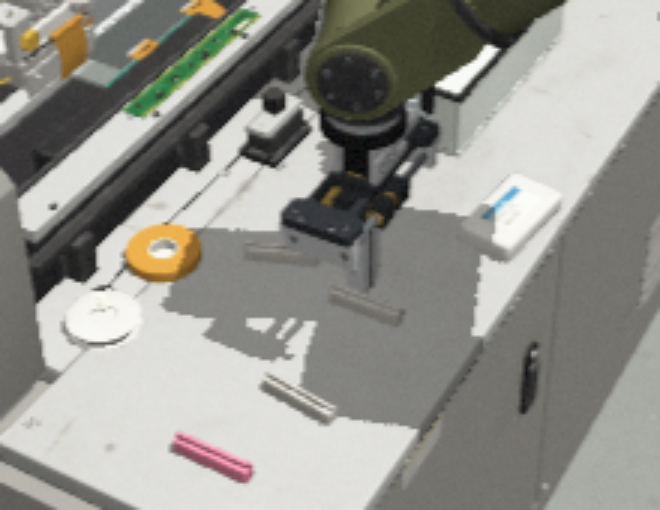

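The fingers closed on nothing: tip B lies at crop (365,303), in front of and beside the fingers. I'll open, rise and look again.

Call:
apply_moves --deltas '[[[0,0,-2],[0,0,0],0.5],[[0,0,-3],[0,0,0],5],[[0,0,-3],[0,0,0],5],[[0,0,-2],[0,0,0],5],[[0,0,0],[0,0,0],5]]'

```text
clock: 24.05
tool_pos: [450.0, 212.9, 112.3]
orientation: [0.003, -0.016, 1.0, 0.001]
wrist_force: [0.5, 0.3, 0.7]
finger_gap: 27.7
grip_force: 0.0
```

Run:
```python
from h import *
s=state();print(s['clock'],s['tool_pos'])
tips(('scene','top'))
go([446.5,213.5,3],1.6)
```

```text
24.05 [449.98279699 212.9313457  112.28087689]
scene 0.72 [552.2 190.7] long 0.337 rect [552.6 190.6] [73. 27.] 156
scene 0.66 [441.1 341.2] long -0.122 rect [442. 341.] [16. 72.] 129
scene 0.65 [469.7 431.8] long -0.048 rect [470.6 431.9] [26. 82.] 244
scene 0.46 [447.4 214.1] long -0.007 rect [447.1 214.6] [76. 29.] 185
d(cm) [ 0.1   0.16 10.41] |10.4 rot [-0.001 -0.002  0.002]
```

Run:
```python
from h import *
im,W=cloud('scene'); print(proj('scene',[448.2,212.2,8.2]),proj('scene',[447,214,10]))
X,Y,Z=W[...,0],W[...,1],W[...,2]
m=(np.hypot(X-447,Y-214)<60)&(Z>9)&(Z<30);q=W[m];print(len(q),q.mean(0),q.min(0),q.max(0))
r=cv2.minAreaRect(q[:,:2].astype(np.float32));print(r)
for P in([448.2,212.2,8.2],): 
    p=np.round((proj('scene',P)-[200,220])*6).astype(int)
a=cv2.resize(im[220:320,200:320],None,fx=6,fy=6); cv2.drawMarker(a,tuple(p.tolist()),(0,0,255),0,20,1)
cv2.imwrite('pics/s5.png',a)
```

```text
[260.90961743 281.3331838 ] [260.970514   281.40381722]
125 [445.4331412  215.44817597  15.26295531] [410.1180043  206.87933577   9.27974392] [483.17699508 222.83287621  23.91575937]
((446.7171325683594, 215.61929321289062), (73.01451873779297, 15.42636775970459), 1.7418029308319092)
```

View pics/s5.png

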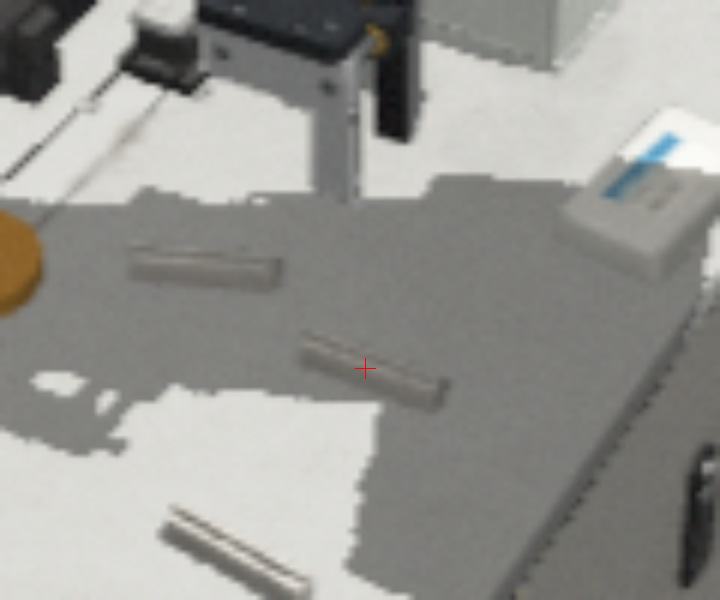

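The tip has not moved; the marker sits right on it at (365,368). So the fingers closed around only the 4 mm ridge, above the body, and I need to go a few mm lower.

Call:
apply_moves --deltas '[[[0.1,0.25,3.5],[0,0,0],5],[[0,0,3.5],[0,0,0],5],[[0,0,2],[0,0,0],5],[[0,0,1.0],[0,0,0],5],[[0,0,0.3],[0,0,0],5]]'

```text
clock: 24.72
tool_pos: [446.0, 214.2, 3.1]
orientation: [-0.002, -0.016, 1.0, -0.001]
wrist_force: [0.1, 0.5, 0.2]
finger_gap: 50.0
grip_force: 0.0
```

Call:
apply_moves --deltas '[[[0,0,0],[0,0,0],5],[[0,0,0],[0,0,0],5],[[0,0,0],[0,0,0],5],[[0,0,0],[0,0,0],5],[[0,0,0],[0,0,0],5]]'

```text
clock: 25.13
tool_pos: [447.6, 214.8, 6.0]
orientation: [0.001, -0.016, 1.0, 0.0]
wrist_force: [-0.2, -0.0, 0.1]
finger_gap: 49.7
grip_force: 0.0
```

Run:
```python
from h import *
s=state();print(s['clock'],s['tool_pos'],s['wrist_force'],s['finger_gap'],s['qd'].round(3))
```

```text
25.1333 [447.56307909 214.84978734   5.98930599] [-0.17751757 -0.00563413  0.13870874] 49.74860291211202 [ 0.     0.005  0.004  0.    -0.002  0.   ]
```

Now 4.5 mm lower, then close.

Call:
apply_moves --deltas '[[[0,0,0.25],[0,0,0],4],[[0,0,0.2],[0,0,0],3],[[0,0,0],[0,0,0],2],[[0,0,0],[0,0,0],0],[[0,0,0],[0,0,0],0]]' --force 25

```text
clock: 25.55
tool_pos: [447.2, 214.7, 0.7]
orientation: [-0.0, -0.016, 1.0, -0.0]
wrist_force: [-0.9, 0.6, 0.8]
finger_gap: 20.3
grip_force: 0.0
```

Call:
apply_moves --deltas '[[[0,0,0],[0,0,0],0],[[0,0,0],[0,0,0],0],[[0,0,0],[0,0,0],0],[[0,0,0],[0,0,0],0],[[0,0,0],[0,0,0],0]]'

```text
clock: 25.97
tool_pos: [447.2, 214.7, 0.7]
orientation: [0.0, -0.016, 1.0, -0.0]
wrist_force: [-0.1, -0.6, 0.0]
finger_gap: 0.5
grip_force: 0.0
```

Run:
```python
from h import *
im,W=cloud('scene')
p=np.round((proj('scene',[447.2,214.7,0.7])-[200,220])*6).astype(int)
a=cv2.resize(im[220:320,200:320],None,fx=6,fy=6); cv2.drawMarker(a,tuple(p.tolist()),(0,0,255),0,14,1)
cv2.imwrite('pics/s6.png',a)
tips(('scene','top'))
```

```text
scene 0.57 [445.5 214.3] long -0.001 rect [448.1 213.2] [23. 73.] 134
scene 0.53 [442.5 341.3] long -0.129 rect [442.  341.2] [21. 76.] 176
scene 0.45 [470.8 431.5] long -0.058 rect [471.3 432. ] [23. 76.] 205
scene 0.4 [563.4 196.4] long -0.014 rect [561.5 195. ] [50. 34.] 121
```

View pics/s6.png

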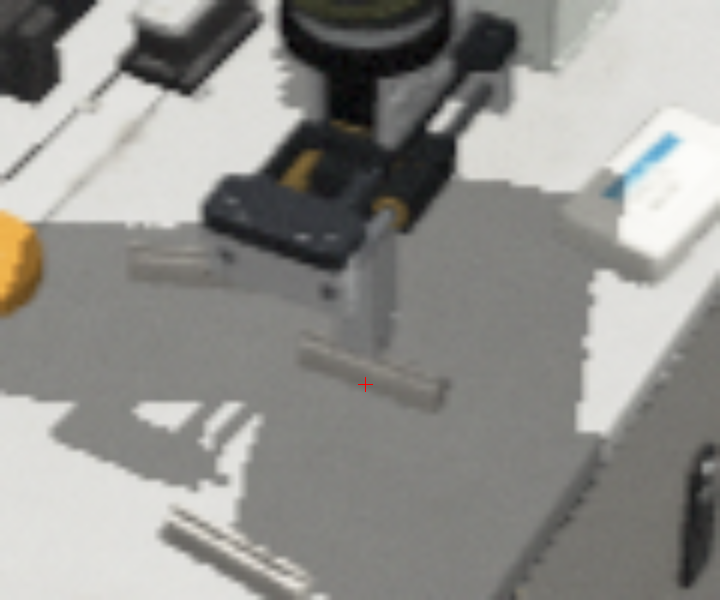

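Run:
```python
from h import *
im,W=cloud('scene')
for r in range(262,284,2):
    print(r,[tuple(W[r,c].round(0).astype(int)) if W[r,c,0]==W[r,c,0] else None for c in (257,260,263,266)])
print(state()['tool_pos'],state()['wrist_force'])
```

```text
262 [(np.int64(413), np.int64(295), np.int64(160)), (np.int64(420), np.int64(267), np.int64(134)), (np.int64(440), np.int64(216), np.int64(86)), (np.int64(478), np.int64(129), np.int64(2))]
264 [(np.int64(412), np.int64(296), np.int64(154)), (np.int64(444), np.int64(224), np.int64(84)), (np.int64(441), np.int64(213), np.int64(76)), (np.int64(477), np.int64(131), np.int64(-4))]
266 [(np.int64(413), np.int64(296), np.int64(147)), (np.int64(442), np.int64(228), np.int64(81)), (np.int64(441), np.int64(213), np.int64(69)), (np.int64(469), np.int64(144), np.int64(2))]
268 [(np.int64(413), np.int64(296), np.int64(140)), (np.int64(443), np.int64(227), np.int64(72)), (np.int64(443), np.int64(210), np.int64(59)), (np.int64(466), np.int64(150), np.int64(0))]
270 [(np.int64(413), np.int64(295), np.int64(133)), (np.int64(443), np.int64(227), np.int64(65)), (np.int64(441), np.int64(213), np.int64(55)), (np.int64(461), np.int64(160), np.int64(3))]
272 [(np.int64(416), np.int64(290), np.int64(120)), (np.int64(444), np.int64(224), np.int64(55)), (np.int64(443), np.int64(210), np.int64(44)), (np.int64
[... 317 characters left out ...]
41)), (np.int64(441), np.int64(214), np.int64(33)), None]
278 [(np.int64(458), np.int64(216), np.int64(20)), (np.int64(443), np.int64(227), np.int64(36)), (np.int64(442), np.int64(212), np.int64(23)), (np.int64(446), np.int64(187), np.int64(1))]
280 [(np.int64(457), np.int64(218), np.int64(14)), (np.int64(449), np.int64(216), np.int64(16)), (np.int64(440), np.int64(215), np.int64(19)), (np.int64(434), np.int64(209), np.int64(17))]
282 [(np.int64(457), np.int64(219), np.int64(8)), (np.int64(449), np.int64(215), np.int64(8)), (np.int64(440), np.int64(216), np.int64(12)), (np.int64(432), np.int64(212), np.int64(12))]
[447.160277   214.67758323   0.71422158] [-0.48363109  0.23770978 -0.07550935]
```

The depth shows the real finger ends at about z ≈ 22–30 mm, while the reported TCP reads 0.7 mm. So the reported height is off by roughly 20 mm. I'll open and feel my way down, watching the force.

Call:
apply_moves --deltas '[[[0,0,-1],[0,0,0],4],[[0,0,0],[0,0,0],4],[[0,0,0],[0,0,0],4],[[0,0,0],[0,0,0],4],[[0,0,0],[0,0,0],4]]'

```text
clock: 26.68
tool_pos: [447.1, 214.7, 10.7]
orientation: [-0.0, -0.016, 1.0, -0.0]
wrist_force: [-0.7, -0.1, 0.4]
finger_gap: 30.3
grip_force: 0.0
```

Call:
apply_moves --deltas '[[[0,0,1.0],[0,0,0],4],[[0,0,0.2],[0,0,0],4],[[0,0,0.2],[0,0,0],4],[[0,0,0.2],[0,0,0],4],[[0,0,0.2],[0,0,0],4]]'

```text
clock: 27.1
tool_pos: [447.1, 214.7, -7.6]
orientation: [-0.0, -0.016, 1.0, -0.0]
wrist_force: [0.1, -0.0, 0.5]
finger_gap: 39.8
grip_force: 0.0
```

Run:
```python
from h import *
im,W=cloud('scene');s=state();print(s['tool_pos'],s['wrist_force'],s['finger_gap'])
X,Y,Z=W[...,0],W[...,1],W[...,2]
for c in range(246,272,2):
    col=[(r,*W[r,c].round(0).astype(int).tolist()) for r in range(268,292,2) if 425<W[r,c,0]<470 and 175<W[r,c,1]<250]
    print(c,col)
```

```text
[446.96411857 214.61187494  -7.87673018] [ 0.10225977 -0.62252822 -0.61487014] 39.80633709212081
246 []
248 [(288, 470, 246, 2)]
250 [(286, 470, 236, 0), (288, 464, 245, 3)]
252 [(274, 456, 247, 61), (278, 456, 247, 46), (280, 457, 245, 36), (282, 457, 246, 30), (284, 469, 225, -1), (286, 464, 234, 2), (288, 460, 242, 2), (290, 456, 248, 2)]
254 [(276, 449, 248, 57), (278, 451, 245, 46), (280, 452, 244, 39), (282, 451, 245, 32), (284, 453, 243, 22), (286, 458, 234, 4), (288, 454, 241, 5), (290, 452, 244, 1)]
256 [(276, 444, 246, 58), (278, 446, 243, 47), (280, 445, 245, 42), (282, 444, 247, 37), (284, 443, 248, 30), (286, 456, 227, -1), (288, 451, 235, 1), (290, 447, 241, 0)]
258 [(276, 440, 242, 57), (278, 440, 243, 50), (280, 440, 243, 43), (282, 439, 245, 37), (284, 441, 241, 26), (286, 449, 228, 3), (288, 447, 231, -1), (290, 442, 239, 1)]
260 [(274, 468, 182, 2), (276, 465, 188, 1), (278, 451, 213, 20), (280, 451, 212, 12), (282, 450, 215, 7), (284, 448, 218, 3), (286, 448, 218, -4), (288, 439, 234, 6), (290, 436, 239, 4)]
262 [(268, 457, 191, 37), (270, 456, 193, 32), (272, 455
[... 175 characters left out ...]
 (290, 433, 233, 0)]
264 [(268, 447, 198, 47), (270, 449, 194, 36), (272, 448, 196, 30), (274, 449, 193, 20), (276, 454, 183, 2), (278, 451, 190, 1), (280, 438, 212, 18), (282, 437, 214, 12), (284, 437, 215, 6), (286, 436, 217, 0), (288, 431, 226, 3), (290, 427, 233, 4)]
266 [(268, 445, 190, 42), (270, 443, 192, 37), (272, 442, 195, 32), (274, 444, 191, 21), (276, 443, 192, 14), (278, 447, 185, -1), (280, 433, 211, 19), (282, 431, 214, 15), (284, 428, 220, 14), (286, 429, 218, 4), (288, 427, 221, 0)]
268 [(268, 440, 186, 41), (270, 441, 184, 31), (272, 441, 184, 24), (276, 444, 178, 2), (278, 441, 185, 1), (280, 438, 189, -1), (282, 425, 214, 18)]
270 [(278, 436, 181, 1), (280, 432, 188, 0)]
```

Call:
apply_moves --deltas '[[[0,0,0.3],[0,0,0],4],[[0,0,0.3],[0,0,0],4],[[0,0,0.2],[0,0,0],4],[[0,0,0.2],[0,0,0],4],[[0,0,0],[0,0,0],4]]'

```text
clock: 27.57
tool_pos: [446.9, 214.6, -17.7]
orientation: [-0.0, -0.016, 1.0, -0.0]
wrist_force: [0.2, 0.0, 0.8]
finger_gap: 39.9
grip_force: 0.0
```

Run:
```python
from h import *
im,W=cloud('scene');s=state();print(s['tool_pos'],s['wrist_force'],s['finger_gap'])
for c in range(254,260,2):
    print(c,[(r,*W[r,c].round(0).astype(int).tolist()) for r in range(278,294) if 425<W[r,c,0]<470 and 175<W[r,c,1]<260])
```

```text
[447.03861564 214.64030856 -17.48508832] [ 0.03577966  0.24110087 -0.21998422] 39.844141992393766
254 [(278, 449, 249, 52), (279, 451, 246, 44), (280, 449, 249, 44), (281, 450, 247, 38), (282, 450, 247, 34), (283, 453, 242, 25), (284, 450, 247, 27), (285, 449, 250, 26), (286, 450, 247, 19), (287, 452, 244, 11), (288, 455, 239, 3), (289, 453, 242, 2), (290, 452, 245, 1), (291, 451, 246, -1), (292, 447, 253, 4), (293, 445, 256, 2)]
256 [(279, 446, 244, 44), (280, 445, 244, 41), (281, 445, 244, 38), (282, 444, 246, 36), (283, 445, 245, 31), (284, 445, 246, 28), (285, 444, 247, 26), (286, 445, 245, 19), (287, 445, 245, 16), (288, 452, 233, -1), (289, 448, 240, 3), (290, 449, 239, -2), (291, 446, 243, -2), (292, 443, 250, 2), (293, 440, 253, 3)]
258 [(278, 439, 245, 53), (279, 439, 244, 48), (280, 439, 245, 45), (281, 438, 246, 42), (282, 439, 245, 37), (283, 440, 242, 31), (284, 438, 246, 31), (285, 439, 245, 26), (286, 440, 243, 20), (287, 439, 245, 19), (288, 438, 246, 16), (289, 444, 236, 2), (290, 442, 240, 2), (291, 440, 242, 1), (292, 438, 247, 3), (293, 436, 250, 2)]
```

Call:
apply_moves --deltas '[[[0,0,0.3],[0,0,0],4],[[0,0,0.2],[0,0,0],4],[[0,0,0.2],[0,0,0],4],[[0,0,0.2],[0,0,0],4],[[0,0,0],[0,0,0],4]]'

```text
clock: 28.03
tool_pos: [447.9, 215.0, -21.1]
orientation: [0.001, -0.016, 1.0, 0.0]
wrist_force: [-32.7, -15.4, 89.6]
finger_gap: 39.6
grip_force: 44.8
```

Run:
```python
from h import *
im,W=cloud('scene');s=state();print(s['tool_pos'],s['wrist_force'],s['finger_gap'])
for c in range(254,260,2):
    print(c,[(r,*W[r,c].round(0).astype(int).tolist()) for r in range(283,294) if 425<W[r,c,0]<470 and 175<W[r,c,1]<260])
```

```text
[447.93644777 214.95539019 -21.05237159] [-32.13242471 -15.88102208  88.75843774] 40.010369343210655
254 [(283, 450, 248, 31), (284, 450, 247, 27), (285, 451, 245, 21), (286, 452, 243, 15), (287, 449, 249, 17), (288, 450, 248, 13), (289, 454, 241, 1), (290, 452, 244, 0), (291, 450, 247, 0), (292, 447, 252, 2), (293, 445, 256, 3)]
256 [(283, 445, 246, 32), (284, 445, 246, 28), (285, 445, 245, 23), (286, 444, 247, 22), (287, 445, 246, 17), (288, 444, 247, 14), (289, 450, 236, -1), (290, 447, 243, 2), (291, 443, 248, 4), (292, 442, 250, 3), (293, 441, 252, 1)]
258 [(283, 439, 245, 34), (284, 441, 242, 26), (285, 439, 244, 26), (286, 440, 243, 21), (287, 437, 248, 22), (288, 440, 244, 14), (289, 443, 238, 4), (290, 442, 240, 2), (291, 440, 243, 2), (292, 440, 244, -1), (293, 437, 248, 0)]
```

Contact with the worktop came at a reported z of about −20.5, so the true height is the reported one plus ~20.5 mm. I'll ease up 8 mm and grip.

Call:
apply_moves --deltas '[[[0,0,-0.4],[0,0,0],4],[[0,0,-0.4],[0,0,0],4],[[0,0,0],[0,0,0],3],[[0,0,0],[0,0,0],2],[[0,0,0],[0,0,0],0]]' --force 25

```text
clock: 28.5
tool_pos: [446.9, 214.6, -18.8]
orientation: [-0.0, -0.016, 1.0, -0.0]
wrist_force: [-0.3, -0.6, 0.2]
finger_gap: 23.3
grip_force: 0.0
```

Call:
apply_moves --deltas '[[[0,0,0],[0,0,0],0],[[0,0,0],[0,0,0],0],[[0,0,0],[0,0,0],0],[[0,0,0],[0,0,0],0],[[0,0,0],[0,0,0],0]]'

```text
clock: 28.92
tool_pos: [447.0, 214.7, -18.5]
orientation: [-0.0, -0.016, 1.0, -0.0]
wrist_force: [0.1, -0.3, -0.2]
finger_gap: 11.7
grip_force: 25.0
```

Call:
apply_moves --deltas '[[[0,0,-2],[0,0,0],0],[[0,0,-3.5],[0,0,0],0],[[0,0,-4],[0,0,0],0],[[0,0,-4],[0,0,0],0],[[0,0,-3.5],[0,0,0],0]]'

```text
clock: 29.33
tool_pos: [447.0, 214.7, 154.3]
orientation: [0.0, -0.016, 1.0, 0.0]
wrist_force: [0.3, 0.0, -1.4]
finger_gap: 11.6
grip_force: 25.0
```

Run:
```python
from h import *
s=state();print(s['tool_pos'],s['wrist_force'],s['finger_gap'],s['grip_force'])
go([*b2w([-28,40,0])[:2],152],np.pi/2+YAW)
tips()
```

```text
[447.03958382 214.66556604 154.30308283] [ 0.34063423  0.0113998  -1.36100486] 11.574485897763928 24.998566210269928
d(cm) [ -6.84 -34.01   0.22] |34.7 rot [0.    0.001 0.045]
top 0.64 [468.9 431.5] long 0.005 rect [469.4 432. ] [69. 15.] 115
top 0.48 [568.7 196.4] long 0.41 rect [568.5 196.3] [30. 11.] 38
scene 0.57 [556.4  21.4] long -0.003 rect [560.3  22.9] [28. 90.] 73
scene 0.57 [441.3 341.4] long -0.146 rect [441.1 341.2] [21. 78.] 179
scene 0.49 [469.7 431.7] long -0.07 rect [471.4 431.3] [22. 80.] 212
scene 0.48 [552.5 189.6] long 0.379 rect [553.6 188.3] [69. 30.] 156
```

Call:
apply_moves --deltas '[[[0,0,0],[0,0,0.045],0],[[-0.93,-3.745,0],[0,0,0],0],[[-0.93,-3.745,0],[0,0,0],0],[[-0.93,-3.745,0],[0,0,0],0],[[-0.93,-3.745,0],[0,0,0],0]]'

```text
clock: 29.95
tool_pos: [481.5, 62.8, 149.8]
orientation: [-0.002, 0.007, 1.0, -0.0]
wrist_force: [1.6, 0.9, -0.5]
finger_gap: 11.9
grip_force: 25.0
```

Call:
apply_moves --deltas '[[[-0.93,-3.745,0],[0,0,0],0],[[-0.93,-3.745,0],[0,0,0],0],[[-0.93,-3.745,0],[0,0,0],0],[[-0.93,-3.745,0],[0,0,0],0],[[-0.93,-3.745,0],[0,0,0],0]]'

```text
clock: 30.37
tool_pos: [525.4, -125.2, 149.6]
orientation: [-0.002, 0.007, 1.0, 0.0]
wrist_force: [1.0, 1.2, -1.2]
finger_gap: 11.7
grip_force: 25.0
```

Call:
apply_moves --deltas '[[[0,0,3],[0,0,0],0],[[0,0,3.5],[0,0,0],0],[[0,0,3.5],[0,0,0],0],[[0,0,3],[0,0,0],0],[[0,0,1.5],[0,0,0],0]]'

```text
clock: 30.78
tool_pos: [523.0, -122.7, 1.0]
orientation: [-0.004, 0.007, 1.0, 0.001]
wrist_force: [0.4, 0.3, -1.3]
finger_gap: 11.8
grip_force: 25.0
```

Run:
```python
from h import *
s=state();print(s['clock'],((s['tool_pos']-C)@RB).round(1),s['wrist_force'],s['finger_gap'],s['grip_force'])
```

```text
30.7833 [-31.   40.4   1. ] [ 0.35865916  0.31227432 -1.29740353] 11.796659704597307 24.998486638069153
```

Call:
apply_moves --deltas '[[[0,0,0.5],[0,0,0],0],[[0,0,0.3],[0,0,0],0],[[0,0,0],[0,0,0],0],[[0,0,0],[0,0,0],0],[[0,0,0],[0,0,0],0]]'

```text
clock: 31.2
tool_pos: [526.8, -123.6, -0.3]
orientation: [0.001, 0.007, 1.0, -0.0]
wrist_force: [-0.3, 0.1, -0.1]
finger_gap: 11.6
grip_force: 25.0
```

Call:
apply_moves --deltas '[[[0,0,0.4],[0,0,0],0],[[0,0,0.4],[0,0,0],0],[[0,0,0.2],[0,0,0],0],[[0,0,0.1],[0,0,0],0],[[0,0,0],[0,0,0],0]]'

```text
clock: 31.62
tool_pos: [526.1, -123.5, -12.5]
orientation: [-0.0, 0.007, 1.0, 0.0]
wrist_force: [-0.4, 0.4, -1.1]
finger_gap: 11.6
grip_force: 25.0
```

Call:
apply_moves --deltas '[[[0,0,0],[0,0,0],0],[[0,0,0],[0,0,0],3],[[0,0,0],[0,0,0],3.5],[[0,0,0],[0,0,0],3.5],[[0,0,0],[0,0,0],3.5]]'

```text
clock: 32.03
tool_pos: [526.3, -123.5, -12.2]
orientation: [0.0, 0.007, 1.0, -0.0]
wrist_force: [-0.1, -0.5, 0.1]
finger_gap: 33.5
grip_force: 0.0
```

Call:
apply_moves --deltas '[[[0,0,-2],[0,0,0],3.5],[[0,0,-3.5],[0,0,0],3.5],[[0,0,-4],[0,0,0],3.5],[[0,0,-4],[0,0,0],3.5],[[0,0,-2.5],[0,0,0],4]]'

```text
clock: 32.45
tool_pos: [527.0, -123.7, 151.9]
orientation: [0.002, 0.007, 1.0, -0.001]
wrist_force: [1.4, -0.5, 0.3]
finger_gap: 38.3
grip_force: 0.0
```

Run:
```python
from h import *
s=state();print(s['clock'],s['tool_pos'],s['wrist_force'],s['finger_gap'],s['grip_force'])
tips()
go([552,190,150],1.57+.37)
im,_=get_image('scene');cv2.imwrite('pics/s7.png',cv2.resize(im[120:330,170:400],None,fx=2.8,fy=2.8))
```

```text
32.45 [ 526.9507325  -123.69610626  151.94839227] [ 1.3964124  -0.45416211  0.25211032] 38.27095192768414 0.0
top 0.69 [ 579.3 -188.1] long -1.567 rect [ 605.1 -176.3] [454. 265.] 2349
top 0.67 [551.9 190.1] long 0.378 rect [552.6 190.4] [70. 11.] 88
top 0.48 [466.6 431. ] long 0.016 rect [467.8 431.9] [66. 15.] 112
top 0.42 [440.8 340.8] long -0.134 rect [441.4 340.6] [15. 70.] 111
scene 0.64 [468.4 432. ] long -0.041 rect [469.4 431.8] [20. 76.] 190
scene 0.49 [438.4 341.9] long -0.146 rect [441.  341.3] [21. 78.] 168
scene 0.46 [ 751.7 -347. ] long -1.257 rect [ 747.5 -369.3] [110. 444.] 975
scene 0.43 [550.6 190.2] long 0.306 rect [551.5 191.7] [76. 31.] 174
scene 0.43 [382.6  33.7] long 1.482 rect [383.2  32.4] [120.  68.] 588
d(cm) [-2.15 31.38 -0.24] |31.5 rot [-0.     0.001 -0.383]
```

View pics/s7.png

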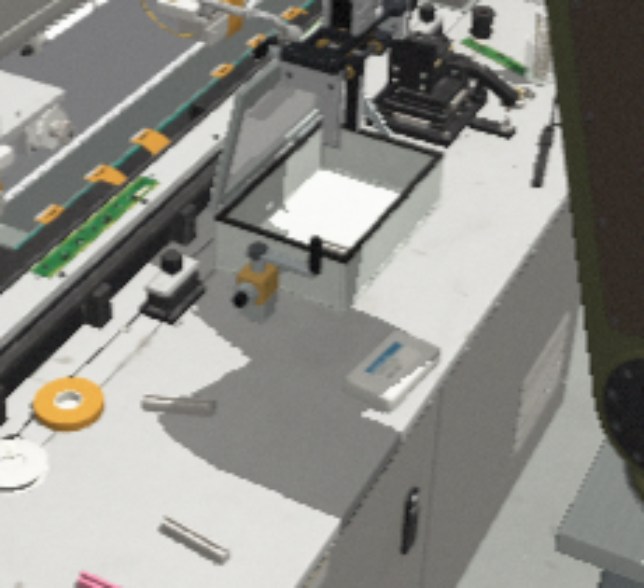

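The near wall hides the placed tip, but the release was clean. The remaining tips are at crop (180,404) and (193,538). Next is tip C.

Call:
apply_moves --deltas '[[[0,0,0],[0,0,-0.096],4],[[0,0,0],[0,0,-0.096],4],[[0,0,0],[0,0,-0.096],4],[[0,0,0],[0,0,-0.095],4],[[-1.52,3.14,0],[0,0,0],4]]'

```text
clock: 33.12
tool_pos: [528.2, -91.7, 145.8]
orientation: [-0.001, -0.186, 0.983, 0.0]
wrist_force: [0.2, 0.1, 0.3]
finger_gap: 39.4
grip_force: 0.0
```

Call:
apply_moves --deltas '[[[-1.52,3.14,0],[0,0,0],4],[[-1.52,3.14,0],[0,0,0],4],[[-1.52,3.14,0],[0,0,0],4],[[-1.52,3.14,0],[0,0,0],4],[[-1.52,3.14,0],[0,0,0],4]]'

```text
clock: 33.53
tool_pos: [542.4, 86.8, 145.9]
orientation: [-0.001, -0.183, 0.983, 0.0]
wrist_force: [0.5, -0.6, -0.5]
finger_gap: 39.7
grip_force: 0.0
```

Call:
apply_moves --deltas '[[[-1.52,3.14,0],[0,0,0],4],[[-1.52,3.14,0],[0,0,0],4],[[-1.54,3.16,0],[0,0,0],4],[[0,0,3],[0,0,0],4],[[0,0,3],[0,0,0],4]]'

```text
clock: 33.95
tool_pos: [551.6, 191.6, 86.1]
orientation: [0.0, -0.185, 0.983, 0.0]
wrist_force: [0.3, -0.7, -1.1]
finger_gap: 40.5
grip_force: 0.0
```

Call:
apply_moves --deltas '[[[0,0,3],[0,0,0],4],[[0,0,2.5],[0,0,0],4],[[0,0,1.5],[0,0,0],4],[[0,0,0],[0,0,0],4],[[0,0,0],[0,0,0],4]]'

```text
clock: 34.37
tool_pos: [551.0, 189.5, 16.3]
orientation: [-0.002, -0.184, 0.983, -0.0]
wrist_force: [-0.2, 0.0, 0.9]
finger_gap: 40.4
grip_force: 0.0
```

Run:
```python
from h import *
s=state();print(s['clock'],s['tool_pos'],s['wrist_force'],s['finger_gap'])
go([552,190.2,-18.3],1.57+.375)
tips(('scene','top'))
```

```text
34.3667 [551.01092663 189.45395535  16.33635938] [-0.23351848  0.03918343  0.94902423] 40.420948896801285
d(cm) [-0.13  0.03  3.46] |3.5 rot [ 0.    -0.003 -0.005]
scene 0.74 [ 566.6 -178.1] long 1.544 rect [ 584.6 -188.7] [441. 234.] 3381
scene 0.69 [470.4 431.9] long -0.028 rect [471.4 431.9] [80. 26.] 247
scene 0.53 [441.1 341.1] long -0.138 rect [440.9 341. ] [18. 74.] 141
scene 0.42 [550.9 190.9] long 0.316 rect [552.2 192. ] [75. 31.] 166
top 0.53 [ 526.  -124.1] long -0.036 rect [ 528.2 -123.4] [12. 70.] 103
```

Call:
apply_moves --deltas '[[[-0.1,0,1.2],[0,0,0],4],[[0,0,1.0],[0,0,0],4],[[0,0,0.7],[0,0,0],4],[[0,0,0.4],[0,0,0],4],[[0,0,0],[0,0,0],4]]'

```text
clock: 34.98
tool_pos: [552.1, 189.9, -16.7]
orientation: [-0.001, -0.184, 0.983, -0.0]
wrist_force: [0.1, 0.4, -0.6]
finger_gap: 40.2
grip_force: 0.0
```

Call:
apply_moves --deltas '[[[0,0,0],[0,0,0],4],[[0,0,0],[0,0,0],2.5],[[0,0,0],[0,0,0],1],[[0,0,0],[0,0,0],0],[[0,0,0],[0,0,0],0]]'

```text
clock: 35.4
tool_pos: [553.0, 190.1, -15.0]
orientation: [0.0, -0.184, 0.983, 0.0]
wrist_force: [0.4, 0.0, 0.8]
finger_gap: 16.9
grip_force: 0.0
```

Call:
apply_moves --deltas '[[[0,0,0],[0,0,0],0],[[0,0,0],[0,0,0],0],[[0,0,0],[0,0,0],0],[[0,0,0],[0,0,0],0],[[0,0,0],[0,0,0],0]]'

```text
clock: 35.82
tool_pos: [552.9, 190.2, -15.1]
orientation: [0.0, -0.184, 0.983, 0.0]
wrist_force: [-0.3, 0.5, 3.7]
finger_gap: 11.8
grip_force: 25.0
```

Call:
apply_moves --deltas '[[[0,0,-2],[0,0,0],0],[[0,0,-3.5],[0,0,0],0],[[0,0,-4],[0,0,0],0],[[0,0,-4],[0,0,0],0],[[0,0,-3.2],[0,0,0],0]]'

```text
clock: 36.23
tool_pos: [553.0, 190.0, 154.6]
orientation: [0.001, -0.184, 0.983, 0.0]
wrist_force: [0.8, 0.3, 0.2]
finger_gap: 11.9
grip_force: 25.0
```

Call:
apply_moves --deltas '[[[0,0,0],[0,0,0.096],0],[[0,0,0],[0,0,0.097],0],[[0,0,0],[0,0,0.097],0],[[0,0,0],[0,0,0.097],0],[[0,0,0],[0,0,0],0]]'

```text
clock: 36.65
tool_pos: [552.7, 190.0, 151.4]
orientation: [-0.0, 0.011, 1.0, -0.0]
wrist_force: [-0.1, -0.3, -1.7]
finger_gap: 11.8
grip_force: 25.0
```

Run:
```python
from h import *
s=state();print(s['tool_pos'],s['wrist_force'],s['finger_gap'],s['grip_force'])
go([*b2w([-28,0,0])[:2],152],np.pi/2+YAW)
```

```text
[552.70637384 189.97736058 151.44899427] [-0.1272821  -0.28935482 -1.704445  ] 11.84424975540867 25.00094711780548
d(cm) [  1.93 -35.36  -0.05] |35.4 rot [-0.    -0.    -0.008]
```

Call:
apply_moves --deltas '[[[0.19,-3.54,0],[0,0,0],0],[[0.19,-3.54,0],[0,0,0],0],[[0.19,-3.54,0],[0,0,0],0],[[0.19,-3.54,0],[0,0,0],0],[[0.19,-3.54,0],[0,0,0],0]]'

```text
clock: 37.07
tool_pos: [539.7, 11.7, 151.6]
orientation: [-0.0, 0.007, 1.0, -0.0]
wrist_force: [0.3, 0.2, -0.9]
finger_gap: 11.5
grip_force: 25.0
```

Call:
apply_moves --deltas '[[[0.19,-3.54,0],[0,0,0],0],[[0.19,-3.54,0],[0,0,0],0],[[0.19,-3.54,0],[0,0,0],0],[[0.19,-3.54,0],[0,0,0],0],[[0.19,-3.54,0],[0,0,0],0]]'

```text
clock: 37.48
tool_pos: [527.0, -165.3, 151.6]
orientation: [-0.0, 0.007, 1.0, -0.0]
wrist_force: [0.3, 1.2, -0.4]
finger_gap: 11.3
grip_force: 25.0
```

Call:
apply_moves --deltas '[[[0,0,3],[0,0,0],0],[[0,0,3.5],[0,0,0],0],[[0,0,3.5],[0,0,0],0],[[0,0,2.5],[0,0,0],0],[[0,0,1.5],[0,0,0],0]]'

```text
clock: 37.9
tool_pos: [525.9, -163.1, 8.4]
orientation: [-0.002, 0.007, 1.0, 0.001]
wrist_force: [1.0, 0.4, -0.1]
finger_gap: 11.8
grip_force: 25.0
```

Call:
apply_moves --deltas '[[[0,0,0.5],[0,0,0],0],[[0,0,0],[0,0,0],0],[[0,0,0],[0,0,0],0],[[0,0,0],[0,0,0],0],[[0,0,0],[0,0,0],0]]'

```text
clock: 38.32
tool_pos: [528.2, -163.8, 8.0]
orientation: [0.001, 0.009, 1.0, -0.0]
wrist_force: [-1.3, -0.4, -1.5]
finger_gap: 11.7
grip_force: 25.0
```

Call:
apply_moves --deltas '[[[0,0,0.6],[0,0,0],0],[[0,0,0.5],[0,0,0],0],[[0,0,0.3],[0,0,0],0],[[0,0,0.2],[0,0,0],0],[[0,0,0],[0,0,0],0]]'

```text
clock: 38.73
tool_pos: [527.3, -163.5, -9.1]
orientation: [-0.0, 0.009, 1.0, 0.0]
wrist_force: [-4.5, 1.0, 6.4]
finger_gap: 11.6
grip_force: 25.0
```

Call:
apply_moves --deltas '[[[0,0,0],[0,0,0],0],[[0,0,0],[0,0,0],3],[[0,0,0],[0,0,0],3.5],[[0,0,0],[0,0,0],3.5],[[0,0,0],[0,0,0],3.5]]'

```text
clock: 39.15
tool_pos: [527.5, -163.5, -9.4]
orientation: [-0.0, 0.009, 1.0, 0.0]
wrist_force: [-0.6, 0.1, -0.1]
finger_gap: 33.4
grip_force: 0.0
```

Call:
apply_moves --deltas '[[[0,0,-2],[0,0,0],3.5],[[0,0,-3.5],[0,0,0],3.5],[[0,0,-4],[0,0,0],3.5],[[0,0,-4],[0,0,0],3.5],[[0,0,-2.5],[0,0,0],4]]'

```text
clock: 39.57
tool_pos: [528.3, -163.8, 154.8]
orientation: [0.002, 0.009, 1.0, -0.001]
wrist_force: [-0.7, 0.6, 0.6]
finger_gap: 38.6
grip_force: 0.0
```

Run:
```python
from h import *
s=state();print(s['clock'],s['tool_pos'],s['wrist_force'],s['finger_gap'],s['grip_force'])
tips()
go([441.2,341,150],1.57-.137)
```

```text
39.5667 [ 528.29266102 -163.8190008   154.83584445] [-0.70957414  0.59703956  0.6358402 ] 38.56537740791627 0.0
top 0.44 [439.2 341.2] long -0.116 rect [441.3 341.6] [18. 70.] 130
top 0.44 [469.5 431.3] long -0.008 rect [469.4 431.2] [69. 16.] 126
scene 0.54 [437.3 341.8] long -0.165 rect [438.7 340.5] [23. 79.] 176
scene 0.5 [468.8 431.9] long -0.034 rect [470.3 431.8] [21. 78.] 192
d(cm) [9.520e+00 5.029e+01 4.000e-02] |51.2 rot [-0.    0.    0.12]
```

Call:
apply_moves --deltas '[[[0,0,0],[0,0,0.12],4],[[1.105,3.485,0],[0,0,0],4],[[1.105,3.485,0],[0,0,0],4],[[1.105,3.485,0],[0,0,0],4],[[1.105,3.485,0],[0,0,0],4]]'

```text
clock: 40.18
tool_pos: [501.5, -18.0, 148.8]
orientation: [-0.002, 0.069, 0.998, 0.0]
wrist_force: [-0.1, -0.1, 0.1]
finger_gap: 40.0
grip_force: 0.0
```

Call:
apply_moves --deltas '[[[1.105,3.485,0],[0,0,0],4],[[1.105,3.485,0],[0,0,0],4],[[1.105,3.485,0],[0,0,0],4],[[1.105,3.485,0],[0,0,0],4],[[1.105,3.485,0],[0,0,0],4]]'

```text
clock: 40.6
tool_pos: [470.7, 162.3, 148.9]
orientation: [-0.001, 0.069, 0.998, -0.0]
wrist_force: [0.9, -0.4, 0.0]
finger_gap: 39.9
grip_force: 0.0
```

Call:
apply_moves --deltas '[[[1.105,3.485,0],[0,0,0],4],[[1.105,3.485,0],[0,0,0],4],[[1.105,3.485,0],[0,0,0],4],[[1.105,3.485,0],[0,0,0],4],[[1.105,3.485,0],[0,0,0],4]]'

```text
clock: 41.02
tool_pos: [440.0, 342.4, 148.7]
orientation: [-0.001, 0.069, 0.998, -0.001]
wrist_force: [0.1, -0.2, 0.2]
finger_gap: 39.9
grip_force: 0.0
```

Call:
apply_moves --deltas '[[[0,0,3],[0,0,0],4],[[0,0,4],[0,0,0],4],[[0,0,3.5],[0,0,0],4],[[0,0,2.5],[0,0,0],4],[[0,0,0],[0,0,0],4]]'

```text
clock: 41.43
tool_pos: [437.9, 338.7, 14.0]
orientation: [-0.004, 0.069, 0.998, -0.003]
wrist_force: [-1.3, -0.4, -0.5]
finger_gap: 39.8
grip_force: 0.0
```

Run:
```python
from h import *
s=state();print(s['clock'],s['tool_pos'],s['wrist_force'],s['finger_gap'])
go([441,341,-17],1.57-.137)
tips()
```

```text
41.4333 [437.88609667 338.73562536  14.02832567] [-1.26847746 -0.37934026 -0.48289503] 39.77345288846319
d(cm) [-0.3   0.29  3.1 ] |3.1 rot [-0.007 -0.008  0.   ]
top 0.65 [653.4 242.5] long 0.134 rect [654.  243.1] [71. 72.] 453
top 0.54 [ 529.9 -164.5] long -0.044 rect [ 528.9 -165.1] [12. 70.] 100
top 0.47 [ 524.9 -124.1] long -0.042 rect [ 526.7 -123.4] [12. 67.] 100
top 0.32 [ 627.1 -334.4] long -0.317 rect [ 629.3 -335.1] [13. 74.] 91
scene 0.71 [437.5 343.4] long -0.044 rect [438.8 342. ] [17. 66.] 106
scene 0.45 [471.  431.7] long -0.042 rect [471.4 431.9] [21. 80.] 203
```

Call:
apply_moves --deltas '[[[0,0,0],[0,0,0],4],[[0,0,1.3],[0,0,0],4],[[0,0,1.1],[0,0,0],4],[[0,0,0.8],[0,0,0],4],[[0,0,0],[0,0,0],4]]'

```text
clock: 42.05
tool_pos: [440.7, 340.5, -12.6]
orientation: [-0.001, 0.069, 0.998, -0.001]
wrist_force: [0.4, 0.3, -0.8]
finger_gap: 40.0
grip_force: 0.0
```

Call:
apply_moves --deltas '[[[0,0,0],[0,0,0],4],[[0,0,0],[0,0,0],4],[[0,0,0],[0,0,0],4],[[0,0,0],[0,0,0],4],[[0,0,0],[0,0,0],4]]'

```text
clock: 42.47
tool_pos: [441.5, 341.1, -11.0]
orientation: [0.0, 0.069, 0.998, 0.0]
wrist_force: [-0.2, 0.4, -0.3]
finger_gap: 39.7
grip_force: 0.0
```

Call:
apply_moves --deltas '[[[0,0,0.4],[0,0,0],4],[[0,0,0.2],[0,0,0],3],[[0,0,0],[0,0,0],2],[[0,0,0],[0,0,0],1],[[0,0,0],[0,0,0],0]]'

```text
clock: 42.88
tool_pos: [441.3, 341.0, -17.3]
orientation: [-0.0, 0.069, 0.998, -0.0]
wrist_force: [0.5, -0.8, -0.4]
finger_gap: 16.7
grip_force: 0.0
```

Call:
apply_moves --deltas '[[[0,0,0],[0,0,0],0],[[0,0,0],[0,0,0],0],[[0,0,0],[0,0,0],0],[[0,0,0],[0,0,0],0],[[0,0,0],[0,0,0],0]]'

```text
clock: 43.3
tool_pos: [441.4, 341.0, -17.2]
orientation: [0.0, 0.069, 0.998, 0.0]
wrist_force: [-0.3, -0.3, -0.1]
finger_gap: 12.0
grip_force: 25.0
```

Call:
apply_moves --deltas '[[[0,0,-2],[0,0,0],0],[[0,0,-3.5],[0,0,0],0],[[0,0,-4],[0,0,0],0],[[0,0,-4],[0,0,0],0],[[0,0,-3.2],[0,0,0],0]]'

```text
clock: 43.72
tool_pos: [441.4, 341.1, 152.8]
orientation: [0.001, 0.069, 0.998, 0.001]
wrist_force: [0.2, 0.5, -1.4]
finger_gap: 11.8
grip_force: 25.0
```

Call:
apply_moves --deltas '[[[0,0,0],[0,0,-0.1],0],[[0,0,0],[0,0,-0.023],0],[[0,0,0],[0,0,0],0],[[0,0,0],[0,0,0],0],[[0,0,0],[0,0,0],0]]'

```text
clock: 44.13
tool_pos: [440.9, 340.7, 148.4]
orientation: [-0.001, 0.008, 1.0, -0.001]
wrist_force: [-0.3, -0.5, -0.8]
finger_gap: 11.6
grip_force: 25.0
```

Run:
```python
from h import *
s=state();print(s['tool_pos'],s['wrist_force'],s['finger_gap'],s['grip_force'])
go([*b2w([-28,-40,0])[:2],152],np.pi/2+YAW)
```

```text
[440.90015979 340.67760638 148.43357356] [-0.26706848 -0.49238327 -0.82281117] 11.606696087090741 24.988130629062653
d(cm) [ -9.31 -54.23  -0.3 ] |55.0 rot [-0.001 -0.002 -0.003]
```

Call:
apply_moves --deltas '[[[-0.62,-3.615,0],[0,0,0],0],[[-0.62,-3.615,0],[0,0,0],0],[[-0.62,-3.615,0],[0,0,0],0],[[-0.62,-3.615,0],[0,0,0],0],[[-0.62,-3.615,0],[0,0,0],0]]'

```text
clock: 44.55
tool_pos: [469.2, 158.1, 149.0]
orientation: [-0.001, 0.008, 1.0, -0.0]
wrist_force: [1.3, 0.5, -0.2]
finger_gap: 11.8
grip_force: 25.0
```

Call:
apply_moves --deltas '[[[-0.62,-3.615,0],[0,0,0],0],[[-0.62,-3.615,0],[0,0,0],0],[[-0.62,-3.615,0],[0,0,0],0],[[-0.62,-3.615,0],[0,0,0],0],[[-0.62,-3.615,0],[0,0,0],0]]'

```text
clock: 44.97
tool_pos: [497.6, -23.2, 149.1]
orientation: [-0.001, 0.008, 1.0, 0.0]
wrist_force: [0.3, 0.4, -0.6]
finger_gap: 11.7
grip_force: 25.0
```

Call:
apply_moves --deltas '[[[-0.62,-3.615,0],[0,0,0],0],[[-0.62,-3.615,0],[0,0,0],0],[[-0.62,-3.615,0],[0,0,0],0],[[-0.62,-3.615,0],[0,0,0],0],[[-0.62,-3.615,0],[0,0,0],0]]'

```text
clock: 45.38
tool_pos: [525.9, -204.4, 148.9]
orientation: [-0.001, 0.008, 1.0, 0.0]
wrist_force: [1.4, 0.2, -0.2]
finger_gap: 11.5
grip_force: 25.0
```

Call:
apply_moves --deltas '[[[0,0,3],[0,0,0],0],[[0,0,3.5],[0,0,0],0],[[0,0,3.5],[0,0,0],0],[[0,0,2.5],[0,0,0],0],[[0,0,1.5],[0,0,0],0]]'

```text
clock: 45.8
tool_pos: [524.4, -201.9, 5.6]
orientation: [-0.002, 0.008, 1.0, 0.001]
wrist_force: [-0.6, 0.3, -0.2]
finger_gap: 12.0
grip_force: 25.0
```

Call:
apply_moves --deltas '[[[0,0,0.5],[0,0,0],0],[[0,0,0],[0,0,0],0],[[0,0,0],[0,0,0],0],[[0,0,0],[0,0,0],0],[[0,0,0],[0,0,0],0]]'

```text
clock: 46.22
tool_pos: [526.9, -202.8, 5.9]
orientation: [0.001, 0.007, 1.0, -0.0]
wrist_force: [0.0, 0.6, -0.5]
finger_gap: 11.5
grip_force: 25.0
```

Grip was at reported −17.2, so the release height is about −11: 16.5 mm further down.

Call:
apply_moves --deltas '[[[0,0,0.6],[0,0,0],0],[[0,0,0.5],[0,0,0],0],[[0,0,0.4],[0,0,0],0],[[0,0,0.15],[0,0,0],0],[[0,0,0],[0,0,0],0]]'

```text
clock: 46.63
tool_pos: [526.2, -202.5, -11.4]
orientation: [-0.0, 0.007, 1.0, 0.0]
wrist_force: [-3.6, 0.6, 9.2]
finger_gap: 11.8
grip_force: 25.0
```

Call:
apply_moves --deltas '[[[0,0,0],[0,0,0],0],[[0,0,0],[0,0,0],3],[[0,0,0],[0,0,0],3.5],[[0,0,0],[0,0,0],3.5],[[0,0,0],[0,0,0],3.5]]'

```text
clock: 47.05
tool_pos: [526.3, -202.6, -12.0]
orientation: [-0.0, 0.007, 1.0, 0.0]
wrist_force: [-0.1, 0.4, 0.2]
finger_gap: 33.3
grip_force: 0.0
```

Call:
apply_moves --deltas '[[[0,0,-2],[0,0,0],3.5],[[0,0,-3.5],[0,0,0],3.5],[[0,0,-4],[0,0,0],3.5],[[0,0,-4],[0,0,0],3.5],[[0,0,-3],[0,0,0],4]]'

```text
clock: 47.47
tool_pos: [526.6, -202.7, 156.5]
orientation: [0.001, 0.007, 1.0, -0.001]
wrist_force: [-0.1, 0.5, 0.3]
finger_gap: 38.1
grip_force: 0.0
```

Call:
apply_moves --deltas '[[[2,0,-4],[0,0,0.12],4],[[2,0,-4],[0,0,0.124],4],[[2,0,-3],[0,0,0.124],4],[[2,0,0],[0,0,0.124],4],[[2,0,0],[0,0,0.124],4]]'

```text
clock: 47.88
tool_pos: [433.3, -177.7, 259.3]
orientation: [0.002, 0.313, 0.95, -0.0]
wrist_force: [0.1, 0.2, -0.6]
finger_gap: 40.2
grip_force: 0.0
```

Run:
```python
from h import *
s=state();print(s['clock'],s['tool_pos'],s['qpos'].round(2))
tips(('top',));pin();pin('scene')
im,_=get_image('top');cv2.imwrite('pics/t8.png',cv2.resize(im[140:270,120:440],None,fx=2.5,fy=2.5))
go(b2w([40,-188,250]),YAW)
```

```text
47.8833 [ 433.31656264 -177.68099143  259.30108692] [-0.47  0.06  1.63 -0.    1.45 -1.4 ]
top 0.66 [ 521.2 -124.1] long -0.052 rect [ 525.2 -123.4] [18. 70.] 132
top 0.62 [469.1 431.1] long -0.008 rect [469.5 431.2] [69. 15.] 121
top 0.16 [ 680.6 -194.8] long 1.56 rect [ 697.9 -200.2] [322.  79.] 1048
pin top 48 [  23.8 -190.8  105.1] [  19. -210.   99.] [  28. -164.  115.]
pin scene 25 [  23.1 -187.6  104.8] [  19. -209.   97.] [  28. -153.  109.]
d(cm) [-22.91  -4.9    0.77] |23.4 rot [0.    0.    0.957]
```

View pics/t8.png

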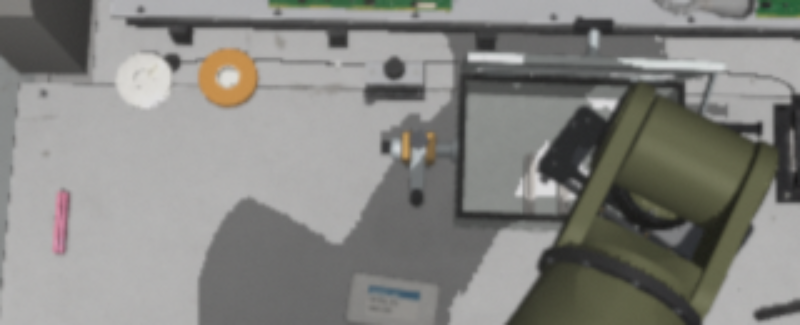

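All three tips are in the box; two show at crop (530,185) and (560,190), and only the pink look-alike is left on the worktop. The pin is still locked. Now I'll unlock it.

Call:
apply_moves --deltas '[[[0,0,0],[0,0,0.12],4],[[0,0,0],[0,0,0.12],4],[[0,0,0],[0,0,0.12],4],[[0,0,0],[0,0,0.12],4],[[0,0,0],[0,0,0.12],4]]'

```text
clock: 48.55
tool_pos: [434.4, -177.8, 257.1]
orientation: [-0.001, 0.579, 0.816, -0.0]
wrist_force: [-0.5, -0.1, 0.1]
finger_gap: 39.9
grip_force: 0.0
```

Call:
apply_moves --deltas '[[[0,0,0],[0,0,0.12],4],[[0,0,0],[0,0,0.12],4],[[0,0,0],[0,0,0.117],4],[[-2.87,2.42,0],[0,0,0],4],[[-2.87,2.42,0],[0,0,0],4]]'

```text
clock: 48.97
tool_pos: [482.4, -236.3, 257.8]
orientation: [0.0, 0.712, 0.702, 0.0]
wrist_force: [0.2, 0.4, 0.8]
finger_gap: 40.0
grip_force: 0.0
```

Call:
apply_moves --deltas '[[[-2.87,2.42,0],[0,0,0],4],[[-2.87,2.42,0],[0,0,0],4],[[-2.87,2.42,0],[0,0,0],4],[[-2.87,2.42,0],[0,0,0],4],[[0,0,0],[0,0,0],4]]'

```text
clock: 49.38
tool_pos: [578.5, -356.5, 251.8]
orientation: [-0.003, 0.713, 0.701, -0.001]
wrist_force: [0.1, -0.1, -0.7]
finger_gap: 40.0
grip_force: 0.0
```

Run:
```python
from h import *
s=state();print(s['clock'],((s['tool_pos']-C)@RB).round(1),s['wrist_force'],s['finger_gap'])
go(b2w([26,-188,66]),YAW)
```

```text
49.3833 [  27.6 -192.6  251.8] [ 0.12125354 -0.12240556 -0.66168032] 40.03738727999699
d(cm) [ 0.41 -0.07 18.58] |18.6 rot [-0.005 -0.003 -0.003]
```

Call:
apply_moves --deltas '[[[0.3,-0.1,4],[0,0,0],4],[[0,0,4],[0,0,0],4],[[0,0,4],[0,0,0],4],[[0,0,3.5],[0,0,0],4],[[0,0,2],[0,0,0],4]]'

```text
clock: 49.8
tool_pos: [573.8, -348.1, 77.0]
orientation: [-0.003, 0.712, 0.702, -0.001]
wrist_force: [-0.4, 0.1, 0.2]
finger_gap: 40.3
grip_force: 0.0
```

Call:
apply_moves --deltas '[[[0,0,1],[0,0,0],4],[[0,0,0],[0,0,0],4],[[0,0,0],[0,0,0],4],[[0,0,0],[0,0,0],4],[[0,0,0],[0,0,0],3]]'

```text
clock: 50.22
tool_pos: [575.9, -349.6, 74.6]
orientation: [0.001, 0.713, 0.701, 0.0]
wrist_force: [0.0, 0.6, 0.3]
finger_gap: 35.9
grip_force: 0.0
```

Call:
apply_moves --deltas '[[[0,0,0],[0,0,0],0],[[0,0,0],[0,0,0],0],[[0,0,0],[0,0,0],0],[[0,0,0],[0,0,0],0],[[0,0,0],[0,0,0],0]]' --force 12

```text
clock: 50.63
tool_pos: [575.5, -349.2, 73.2]
orientation: [0.0, 0.713, 0.701, 0.0]
wrist_force: [1.5, 0.2, 2.1]
finger_gap: 11.6
grip_force: 12.0
```

Run:
```python
from h import *
s=state();print(s['clock'],((s['tool_pos']-C)@RB).round(1),s['wrist_force'],s['finger_gap'],s['grip_force'])
```

```text
50.6333 [  24.6 -185.4   73.2] [1.48591067 0.2292741  2.07549013] 11.600074659099267 12.000618427991867
```

Call:
apply_moves --deltas '[[[0,-0.35,-0.27],[0,0,0],0],[[0,-0.36,-0.25],[0,0,0],0],[[0,-0.37,-0.24],[0,0,0],0],[[0,-0.39,-0.21],[0,0,0],0],[[0,-0.4,-0.2],[0,0,0],0]]' --force 15

```text
clock: 51.05
tool_pos: [557.4, -348.9, 85.7]
orientation: [0.001, 0.713, 0.701, 0.001]
wrist_force: [6.0, 2.1, 5.1]
finger_gap: 11.2
grip_force: 15.0
```

Call:
apply_moves --deltas '[[[0,0,0],[0,0,0],0],[[0,0,0],[0,0,0],0],[[0,0,0],[0,0,0],4],[[0,0,0],[0,0,0],4],[[0,0,0],[0,0,0],4]]'

```text
clock: 51.47
tool_pos: [556.1, -348.8, 84.0]
orientation: [-0.001, 0.713, 0.701, -0.0]
wrist_force: [0.4, -0.5, -0.1]
finger_gap: 27.7
grip_force: 0.0
```

Run:
```python
from h import *
s=state();print(s['clock'],((s['tool_pos']-C)@RB).round(1),s['wrist_force'],s['finger_gap'],s['grip_force'])
pin('scene')
```

```text
51.4667 [   5.2 -185.2   84. ] [ 0.38054383 -0.49391576 -0.13793351] 27.668454665657016 0.0
pin scene 40 [   7.7 -185.9  116.4] [   2. -208.  107.] [  24. -154.  128.]
```

Call:
apply_moves --deltas '[[[0,0,-2],[0,0,0],4],[[0,0,-4],[0,0,0],5],[[0,0,-4],[0,0,0],6],[[0,0,-4],[0,0,0],6.5],[[0,0,-4],[0,0,0],6.5]]'

```text
clock: 51.93
tool_pos: [555.9, -348.6, 266.2]
orientation: [-0.0, 0.713, 0.701, -0.0]
wrist_force: [0.5, -0.3, 0.8]
finger_gap: 63.1
grip_force: 0.0
```

Call:
apply_moves --deltas '[[[0,0,-3],[0,0,-0.12],6.5],[[0,0,0],[0,0,-0.121],6.5],[[0,0,0],[0,0,-0.121],6.5],[[0,0,0],[0,0,-0.121],6.5],[[0,0,0],[0,0,-0.121],6.5]]'

```text
clock: 52.35
tool_pos: [556.3, -348.9, 294.1]
orientation: [-0.0, 0.47, 0.883, -0.0]
wrist_force: [0.4, -0.4, -0.5]
finger_gap: 64.7
grip_force: 0.0
```

Call:
apply_moves --deltas '[[[0,0,0],[0,0,-0.121],6.5],[[0,0,0],[0,0,-0.121],6.5],[[0,0,0],[0,0,-0.121],6.5],[[0,0,0],[0,0,-0.121],6.5],[[0,0,0],[0,0,-0.121],6.5]]'

```text
clock: 52.77
tool_pos: [556.3, -348.8, 294.0]
orientation: [-0.0, 0.185, 0.983, 0.0]
wrist_force: [0.3, 0.1, -0.6]
finger_gap: 65.1
grip_force: 0.0
```

Call:
apply_moves --deltas '[[[0,0,0],[0,0,-0.121],6.5],[[0,0,0],[0,0,-0.121],6.5],[[0,0,0],[0,0,-0.121],6.5],[[0,0,0],[0,0,0],6.5],[[0,0,0],[0,0,0],6.5]]'

```text
clock: 53.18
tool_pos: [556.3, -348.8, 294.1]
orientation: [-0.0, 0.01, 1.0, 0.0]
wrist_force: [-0.2, 0.5, -0.1]
finger_gap: 64.9
grip_force: 0.0
```

Run:
```python
from h import *
s=state();print(s['clock'],((s['tool_pos']-C)@RB).round(1),s['wrist_force'],s['finger_gap'])
pin('top');pin('scene');print(handle(1.31),handle(1.337))
for cam in('top','scene'):
    im,W=cloud(cam);X,Y,Z=W[...,0],W[...,1],W[...,2]
    m=(Z>200)&(Z<245)&(Y<-130)&(Y>-200)&(X>610)&(X<690)&(im.max(-1)<90);p=W[m];print(cam,len(p),np.median(p,0) if len(p) else '',p.min(0),p.max(0))
go(handle(1.31)*[1,1,0]+[0,0,270],np.pi/2+YAW)
```

```text
53.1833 [   5.4 -185.3  294.1] [-0.18932324  0.45076185 -0.1186752 ] 64.90673445151327
pin?
pin scene 33 [   5.9 -185.8  116.1] [   0. -210.  109.] [  14. -153.  122.]
[ 643.61505116 -164.76169315  229.44221942] [ 647.70122627 -164.81890334  229.24869404]
top 76 [ 644.9872809  -166.66531458  237.29795966] [ 638.3778761  -187.18998666  229.01019225] [ 652.18794266 -146.93842469  242.40800555]
scene 38 [ 644.67315832 -160.18929178  234.59584247] [ 611.61552105 -186.28888967  208.63838021] [ 653.40506903 -142.52210182  241.47181553]
d(cm) [-8.38 18.56  2.44] |20.5 rot [ 0.    -0.    -0.004]
```

Call:
apply_moves --deltas '[[[-1.71,3.68,0],[0,0,0],6.5],[[-1.71,3.68,0],[0,0,0],6.5],[[-1.71,3.68,0],[0,0,0],6.5],[[-1.71,3.68,0],[0,0,0],6.5],[[-1.71,3.66,0],[0,0,0],6.5]]'

```text
clock: 53.8
tool_pos: [645.3, -164.6, 294.6]
orientation: [0.0, 0.009, 1.0, -0.0]
wrist_force: [0.5, -0.2, -0.5]
finger_gap: 65.1
grip_force: 0.0
```

Call:
apply_moves --deltas '[[[0,0,2.5],[0,0,0],6.5],[[0,0,2.5],[0,0,0],6.5],[[0,0,2],[0,0,0],6.5],[[0,0,1.2],[0,0,0],6.5],[[0,0,0],[0,0,0],6.5]]'

```text
clock: 54.22
tool_pos: [644.0, -166.2, 209.8]
orientation: [-0.002, 0.008, 1.0, 0.001]
wrist_force: [-0.6, -0.0, 0.6]
finger_gap: 65.1
grip_force: 0.0
```

Call:
apply_moves --deltas '[[[0,0,0],[0,0,0],6.5],[[0,0,0],[0,0,0],6.5],[[0,0,0],[0,0,0],6.5],[[0,0,0],[0,0,0],6.5],[[0,0,0],[0,0,0],6.5]]'

```text
clock: 54.63
tool_pos: [645.0, -166.5, 213.2]
orientation: [0.0, 0.008, 1.0, -0.0]
wrist_force: [0.3, -0.0, -0.5]
finger_gap: 65.2
grip_force: 0.0
```

Call:
apply_moves --deltas '[[[0,0,0.8],[0,0,0],6],[[0,0,0.5],[0,0,0],5],[[0,0,0],[0,0,0],3],[[0,0,0],[0,0,0],3],[[0,0,0],[0,0,0],3]]' --force 25

```text
clock: 55.05
tool_pos: [644.6, -167.0, 199.1]
orientation: [-0.0, 0.008, 1.0, -0.0]
wrist_force: [1.4, -1.0, -2.3]
finger_gap: 39.8
grip_force: 25.0
```

Call:
apply_moves --deltas '[[[0,0,0],[0,0,0],3],[[0,0,0],[0,0,0],3],[[0,0,0],[0,0,0],3],[[0,0,0],[0,0,0],3],[[0,0,0],[0,0,0],3]]'

```text
clock: 55.47
tool_pos: [644.7, -166.9, 199.1]
orientation: [-0.0, 0.008, 1.0, -0.0]
wrist_force: [-0.5, -6.0, -4.6]
finger_gap: 39.8
grip_force: 25.0
```

Run:
```python
from h import *
s=state();print(s['clock'],((s['tool_pos']-C)@RB).round(1),s['wrist_force'],s['finger_gap'],s['grip_force'])
pin('scene')
t=np.linspace(1.31,0,21);x=-14.5*np.cos(t)+4.4*np.sin(t);z=14.5*np.sin(t)+4.4*np.cos(t)
print(np.c_[-np.diff(x),-np.diff(z)].round(2).tolist())
```

```text
55.4667 [ 91.2  -2.1 199.1] [-0.5483014  -6.0427999  -4.64292199] 39.81618556970035 24.998297095298767
pin scene 34 [   5.3 -188.8  115.6] [   0. -210.  107.] [  13. -157.  123.]
[[0.99, -0.0], [0.99, 0.06], [0.98, 0.13], [0.97, 0.19], [0.96, 0.26], [0.94, 0.32], [0.92, 0.38], [0.89, 0.44], [0.86, 0.5], [0.83, 0.55], [0.79, 0.6], [0.75, 0.65], [0.7, 0.7], [0.65, 0.75], [0.6, 0.79], [0.55, 0.82], [0.5, 0.86], [0.44, 0.89], [0.38, 0.92], [0.32, 0.94]]
```

Call:
apply_moves --deltas '[[[0.99,0,0],[0,0,0],3],[[0.99,0,0.06],[0,0,0],3],[[0.98,0,0.13],[0,0,0],3],[[0.97,0,0.19],[0,0,0],3],[[0.96,0,0.26],[0,0,0],3]]' --force 28

```text
clock: 55.93
tool_pos: [596.0, -166.0, 193.9]
orientation: [0.001, 0.008, 1.0, -0.0]
wrist_force: [0.9, -3.6, 1.4]
finger_gap: 39.9
grip_force: 28.0
```

Call:
apply_moves --deltas '[[[0.94,0,0.32],[0,0,0],3],[[0.92,0,0.38],[0,0,0],3],[[0.89,0,0.44],[0,0,0],3],[[0.86,0,0.5],[0,0,0],3],[[0.83,0,0.55],[0,0,0],3]]'

```text
clock: 56.35
tool_pos: [551.5, -165.0, 172.6]
orientation: [0.001, 0.008, 1.0, -0.0]
wrist_force: [-3.8, -0.6, 6.0]
finger_gap: 39.8
grip_force: 28.0
```

Call:
apply_moves --deltas '[[[0.79,0,0.6],[0,0,0],3],[[0.75,0,0.65],[0,0,0],3],[[0.7,0,0.7],[0,0,0],3],[[0.65,0,0.75],[0,0,0],3],[[0.6,0,0.79],[0,0,0],3]]'

```text
clock: 56.77
tool_pos: [516.3, -164.2, 136.9]
orientation: [0.0, 0.008, 1.0, -0.0]
wrist_force: [-3.7, -0.8, 2.8]
finger_gap: 39.8
grip_force: 28.0
```

Call:
apply_moves --deltas '[[[0.55,0,0.82],[0,0,0],3],[[0.5,0,0.86],[0,0,0],3],[[0.44,0,0.89],[0,0,0],3],[[0.38,0,0.92],[0,0,0],3],[[0.28,0,0.85],[0,0,0],3]]'

```text
clock: 57.18
tool_pos: [494.6, -163.8, 92.0]
orientation: [-0.0, 0.008, 1.0, 0.0]
wrist_force: [-3.3, 3.2, 1.3]
finger_gap: 39.7
grip_force: 28.0
```

Run:
```python
from h import *
s=state();print(s['clock'],((s['tool_pos']-C)@RB).round(1),s['wrist_force'],s['finger_gap'],s['grip_force'])
for cam in('scene','top'):
    im,W=cloud(cam);q=(W-C)@RB;m=(abs(q[...,1])<120)&(q[...,0]>-75)&(q[...,0]<70)&(q[...,2]>60)&(q[...,2]<110);p=q[m]
    if len(p)>50: k=np.linalg.lstsq(np.c_[p[:,0],p[:,1],np.ones(len(p))],p[:,2],rcond=None)[0];print(cam,len(p),k,np.median(p[:,2]))
```

```text
57.1833 [-58.9  -1.1  92. ] [-3.3466745   3.17336387  1.25279035] 39.67773222396931 28.000199496746063
scene 1500 [-3.22223402e-02 -1.01404146e-03  8.92856933e+01] 89.07581429932543
top 1291 [-1.57718157e-02 -6.21349840e-04  8.84463918e+01] 88.25779866657336
```

Call:
apply_moves --deltas '[[[0,0,0.2],[0,0,0],3],[[0,0,0.1],[0,0,0],3],[[0,0,0],[0,0,0],3],[[0,0,0],[0,0,0],6.5],[[0,0,0],[0,0,0],6.5]]'

```text
clock: 57.7
tool_pos: [495.8, -164.2, 90.2]
orientation: [0.001, 0.008, 1.0, -0.0]
wrist_force: [0.4, -0.3, -0.7]
finger_gap: 49.6
grip_force: 0.0
```

Call:
apply_moves --deltas '[[[0,0,0],[0,0,0],6.5],[[0,0,0],[0,0,0],6.5],[[0,0,0],[0,0,0],6.5],[[0,0,-2],[0,0,0],6.5],[[0,0,-3],[0,0,0],6.5]]'

```text
clock: 58.12
tool_pos: [494.0, -163.6, 138.3]
orientation: [-0.002, 0.008, 1.0, 0.001]
wrist_force: [0.9, -0.1, -0.3]
finger_gap: 65.3
grip_force: 0.0
```

Run:
```python
from h import *
s=state();print(s['clock'],((s['tool_pos']-C)@RB).round(1),s['wrist_force'],s['finger_gap'],s['grip_force'])
for cam in('scene','top'):
    im,W=cloud(cam);q=(W-C)@RB;m=(abs(q[...,1])<120)&(q[...,0]>-75)&(q[...,0]<70)&(q[...,2]>60)&(q[...,2]<110);p=q[m]
    if len(p)>50: k=np.linalg.lstsq(np.c_[p[:,0],p[:,1],np.ones(len(p))],p[:,2],rcond=None)[0];print(cam,len(p),k,np.median(p[:,2]))
go([486,13,150],np.pi/2+YAW)
```

```text
58.1167 [-59.5  -0.9 138.3] [ 0.89363284 -0.0555194  -0.26324324] 65.30307909449708 0.0
scene 1638 [-1.67960329e-02 -5.09347151e-06  8.77935477e+01] 87.79309568921353
top 1155 [-7.33064457e-03  8.36167515e-03  8.73027946e+01] 87.9603187458914
d(cm) [ 1.37 17.75 -0.66] |17.8 rot [-0.002  0.006 -0.002]
```

Call:
apply_moves --deltas '[[[0.16,3.55,-0.5],[0,0,0],6],[[0.16,3.55,0],[0,0,0],6],[[0.16,3.55,0],[0,0,0],5],[[0.16,3.55,0],[0,0,0],5],[[0.15,3.55,0],[0,0,0],5]]'

```text
clock: 58.63
tool_pos: [489.7, 15.2, 144.6]
orientation: [0.0, 0.008, 1.0, 0.0]
wrist_force: [1.1, -0.0, -0.5]
finger_gap: 50.3
grip_force: 0.0
```

Call:
apply_moves --deltas '[[[0,0,0],[0,0,0],5],[[0,0,0],[0,0,0],5],[[0,0,2.5],[0,0,0],5],[[0,0,2],[0,0,0],5],[[0,0,1],[0,0,0],5]]'

```text
clock: 59.05
tool_pos: [489.2, 12.5, 87.6]
orientation: [-0.001, 0.008, 1.0, -0.0]
wrist_force: [0.6, -0.3, 0.4]
finger_gap: 50.2
grip_force: 0.0
```

Call:
apply_moves --deltas '[[[0,0,0],[0,0,0],5],[[0,0,0],[0,0,0],5],[[0,0,0],[0,0,0],5],[[0,0,0],[0,0,0],5],[[0,0,0],[0,0,0],5]]'

```text
clock: 59.47
tool_pos: [490.5, 13.4, 90.7]
orientation: [0.001, 0.008, 1.0, -0.0]
wrist_force: [0.0, -0.0, 0.5]
finger_gap: 50.3
grip_force: 0.0
```

Run:
```python
from h import *
s=state();print(s['clock'],s['tool_pos'],s['wrist_force'],s['finger_gap'])
go([485.5,13,84],np.pi/2+YAW)
im,W=cloud('top');q=(W-C)@RB;m=(abs(q[...,1])<120)&(q[...,0]>-75)&(q[...,0]<70)&(q[...,2]>60)&(q[...,2]<110);p=q[m]
k=np.linalg.lstsq(np.c_[p[:,0],p[:,1],np.ones(len(p))],p[:,2],rcond=None)[0];print(len(p),k,np.median(p[:,2]))
m=(im.max(-1)<75)&(q[...,1]<-145)&(q[...,1]>-208)&(q[...,2]>55)&(q[...,2]<130)&(q[...,0]<60)&(q[...,0]>-125);print('pin',np.median(q[m],0))
```

```text
59.4667 [490.50297001  13.44897744  90.69860969] [ 0.01040251 -0.03759165  0.46051437] 50.28566236237369
d(cm) [ 0.5  -0.05  0.67] |0.8 rot [-0.     0.001 -0.002]
3528 [-1.21291466e-02 -1.02818184e-03  8.74812881e+01] 87.4606410411181
pin [-104.30384472 -180.70798635   86.18013055]
```

Call:
apply_moves --deltas '[[[0.5,0,0.6],[0,0,0],5],[[0,0,0],[0,0,0],3],[[0,0,0],[0,0,0],0],[[0,0,0],[0,0,0],0],[[0,0,0],[0,0,0],0]]' --force 12

```text
clock: 59.93
tool_pos: [485.1, 13.7, 83.9]
orientation: [0.0, 0.008, 1.0, -0.0]
wrist_force: [-0.2, 0.3, -0.2]
finger_gap: 26.6
grip_force: 0.0
```

Call:
apply_moves --deltas '[[[0,0,0],[0,0,0],0],[[0,0,0],[0,0,0],0],[[0,0,0],[0,0,0],0],[[0,0,0],[0,0,0],0],[[0,0,0],[0,0,0],0]]'

```text
clock: 60.35
tool_pos: [485.0, 13.6, 83.9]
orientation: [-0.0, 0.008, 1.0, -0.0]
wrist_force: [-1.0, -1.0, 0.5]
finger_gap: 13.8
grip_force: 12.0
```

Call:
apply_moves --deltas '[[[-0.11,1.08,0],[0,0,0],0],[[-0.27,1.05,0],[0,0,0],0],[[-0.43,1.0,0],[0,0,0],0],[[-0.58,0.91,0],[0,0,0],0],[[-0.71,0.82,0],[0,0,0],0]]'

```text
clock: 60.77
tool_pos: [507.2, 62.9, 83.8]
orientation: [-0.0, 0.008, 1.0, -0.0]
wrist_force: [-1.9, -3.4, 0.1]
finger_gap: 13.3
grip_force: 12.0
```

Call:
apply_moves --deltas '[[[-0.83,0.7,0],[0,0,0],0],[[-0.93,0.56,0],[0,0,0],0],[[-1.0,0.41,0],[0,0,0],0],[[-1.055,0.25,0],[0,0,0],0],[[-1.08,0.1,0],[0,0,0],0]]'

```text
clock: 61.18
tool_pos: [555.6, 80.3, 83.3]
orientation: [-0.002, 0.008, 1.0, -0.002]
wrist_force: [-20.7, -21.5, 7.7]
finger_gap: 13.9
grip_force: 12.0
```

Call:
apply_moves --deltas '[[[-0.3,0,0],[0,0,0],0],[[0,0,0],[0,0,0],0],[[0,0,0],[0,0,0],0],[[0,0,0],[0,0,0],0],[[0,0,0],[0,0,0],0]]'

```text
clock: 61.6
tool_pos: [558.7, 80.1, 83.1]
orientation: [-0.001, 0.008, 1.0, -0.001]
wrist_force: [-6.6, -15.0, 0.1]
finger_gap: 13.9
grip_force: 12.0
```

Run:
```python
from h import *
s=state();print(s['clock'],((s['tool_pos']-C)@RB).round(1),s['wrist_force'],s['finger_gap'],s['grip_force'])
```

```text
61.6 [  1.8 243.6  83.1] [ -6.56889443 -15.02309856   0.08462297] 13.907451951283617 11.99942909181118
```

At the open stop. I'll release without dragging, rise and check.

Call:
apply_moves --deltas '[[[0,-0.15,0],[0,0,0],5],[[0,0,0],[0,0,0],5],[[0,0,0],[0,0,0],5],[[0,0,0],[0,0,0],5],[[0,0,-2],[0,0,0],5]]'

```text
clock: 62.02
tool_pos: [557.6, 80.1, 100.9]
orientation: [-0.003, 0.008, 1.0, -0.0]
wrist_force: [-0.2, 0.3, -0.9]
finger_gap: 43.8
grip_force: 0.0
```

Call:
apply_moves --deltas '[[[0,0,-3.5],[0,0,0],5],[[0,0,-3.5],[0,0,0],5],[[0,0,-3],[0,0,0],5],[[0,1,-2],[0,0,0],5],[[1,3,-1],[0,0,0],5]]'

```text
clock: 62.43
tool_pos: [551.3, 118.6, 237.1]
orientation: [0.002, 0.009, 1.0, 0.0]
wrist_force: [1.0, -0.0, 0.1]
finger_gap: 50.2
grip_force: 0.0
```

Call:
apply_moves --deltas '[[[2,3.5,0],[0,0,0],5],[[2,3.5,0],[0,0,0],5],[[2,3.5,0],[0,0,0],5],[[2,3,0],[0,0,0],5],[[0,0,0],[0,0,0],5]]'

```text
clock: 62.85
tool_pos: [469.0, 260.9, 234.2]
orientation: [0.0, 0.005, 1.0, 0.001]
wrist_force: [0.8, -0.1, -0.0]
finger_gap: 50.2
grip_force: 0.0
```

Run:
```python
from h import *
s=state();print(s['clock'],s['tool_pos'],s['wrist_force'],s['finger_gap'])
im,W=cloud('top');q=(W-C)@RB
m=(q[...,2]>105)&(q[...,2]<138)&(q[...,1]>160)&(q[...,1]<260)&(abs(q[...,0]+30)<60);print('post',m.sum(),q[m].mean(0) if m.any() else '')
m=(abs(q[...,1])<120)&(q[...,0]>-75)&(q[...,0]<70)&(q[...,2]>60)&(q[...,2]<110);p=q[m]
print(np.linalg.lstsq(np.c_[p[:,0],p[:,1],np.ones(len(p))],p[:,2],rcond=None)[0],np.median(p[:,2]))
cv2.imwrite('pics/t9.png',cv2.resize(im[140:290,120:440],None,fx=2.5,fy=2.5))
```

```text
62.85 [469.01647929 260.86581896 234.23152828] [ 0.7804352  -0.08921769 -0.04702376] 50.230727444942865
post 27 [  2.21900777 242.50292235 124.95387975]
[-1.34349580e-02 -2.33667060e-05  8.76652002e+01] 87.64323049548625
```

View pics/t9.png

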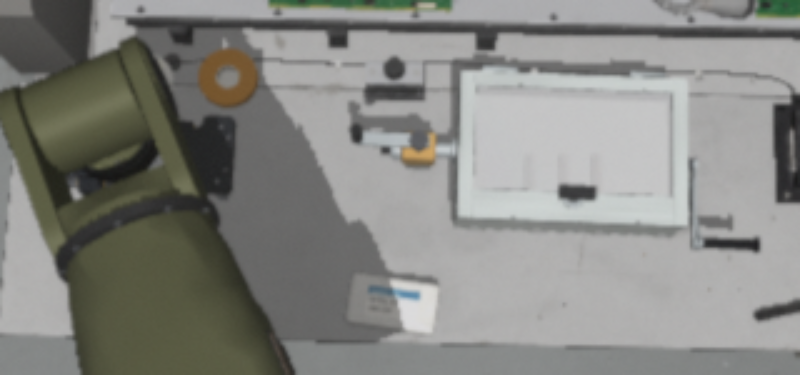

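The lid is shut, with the three tips showing through it at crop (530–595,170). The valve lever is back in line with its pipe, post at (357,132). Handing in.

```bash
python3 -c "
from plant import *
print(finish_job())"
```

```text
the job is handed in; nothing more can be done
None
```

The job is handed in: all three loose tips are in the dry box, the lid is shut and the valve is open again; I left the tape roll, reel, wipes and pink look-alike alone, and the hand-in returned no verdict.

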